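# Find the socket that fits the earth nut

### The job

Of the three look-alike sockets in the rack, find by trying the one that fits the hex nut beside the row of breakers, and put it on that nut, upright and fully home. Finish with it still held in the gripper and pressed down on the nut, do not let go; the other two sockets must stand upright in holes of the rack again, and leave the other things on the bench where they are.

Things in the scene. Friction and masses are not known exactly. Their poses are not given: they have to be found in the camera images.
- socket_a_mid (a point): One of three steel sockets, alike from outside, standing mouth down in the rack. Round body 46 mm across, 50 mm high; on it a dark steel flat drive adapter to grip by, 20 mm thick along y, 34 mm wide along x, 40 mm high. This point: on the axis, 45 mm above the mouth, 45 mm below the very top, 25 mm below the adapter's middle. z up; the adapter's broad faces face +y and -y
- socket_b_mid (a point): One of three steel sockets, alike from outside, standing mouth down in the rack. Round body 46 mm across, 50 mm high; on it a dark steel flat drive adapter to grip by, 20 mm thick along y, 34 mm wide along x, 40 mm high. This point: on the axis, 45 mm above the mouth, 45 mm below the very top, 25 mm below the adapter's middle. z up; the adapter's broad faces face +y and -y
- socket_c_mid (a point): One of three steel sockets, alike from outside, standing mouth down in the rack. Round body 46 mm across, 50 mm high; on it a dark steel flat drive adapter to grip by, 20 mm thick along y, 34 mm wide along x, 40 mm high. This point: on the axis, 45 mm above the mouth, 45 mm below the very top, 25 mm below the adapter's middle. z up; the adapter's broad faces face +y and -y
- socket_a: The same socket as socket_a_mid; origin on its axis at the mouth (lower end). Its six-sided bore has corners on +x and -x, so the adapter's broad faces are parallel to two of the bore's flats. The bores of the three differ in width and depth, which cannot be seen while they stand. About 0.3 kg
- socket_b: The same socket as socket_b_mid; origin on its axis at the mouth (lower end). Its six-sided bore has corners on +x and -x, so the adapter's broad faces are parallel to two of the bore's flats. The bores of the three differ in width and depth, which cannot be seen while they stand. About 0.3 kg
- socket_c: The same socket as socket_c_mid; origin on its axis at the mouth (lower end). Its six-sided bore has corners on +x and -x, so the adapter's broad faces are parallel to two of the bore's flats. The bores of the three differ in width and depth, which cannot be seen while they stand. About 0.3 kg
- nut_1 (a point): Hex nut with a tall stud on one of the mounting plate's two grey posts. Nut 14 mm high, 24 mm across flats, top edge chamfered; its 14 mm stud reaches 36 mm above this point. This point: on the axis at the nut's underside, on its 50 mm copper washer, 30 mm above the bench; a fully home socket's mouth reaches it. z up; nut corners on +x and -x. Either nut may be the one beside the breakers
- nut_2 (a point): Hex nut with a short stud on one of the mounting plate's two grey posts. Nut 14 mm high, 32 mm across flats, top edge chamfered; its 18 mm stud reaches 18 mm above this point. This point: on the axis at the nut's underside, on its 50 mm copper washer, 30 mm above the bench; a fully home socket's mouth reaches it. z up; nut corners on +x and -x. Either nut may be the one beside the breakers
- post_1: Round grey insulator post, 60 mm across, that carries nut_1; fixed to the plate, and the nut does not turn; origin at its underside, 22 mm below the nut's underside
- post_2: Round grey insulator post, 60 mm across, that carries nut_2; fixed to the plate, and the nut does not turn; origin at its underside, 22 mm below the nut's underside
- breakers (a point): Top middle of the row (126 x 84 mm) of seven white and grey breakers on the white mounting plate (330 x 170 x 8 mm, fixed on the bench), 68 mm above the bench; toggles reach 75 mm. The nut of the job is about 107 mm from this point, horizontally; the other nut about 227 mm. The job's nut is the nearer one, whichever it is
- rack: Black fixed rack, 85 x 250 x 30 mm; origin: centre of underside. Three 52 mm holes at y = -80, 0, +80 mm, 20 mm deep; sockets stand on their floors, 10 mm above the bench. Exactly one socket goes fully home on the job's nut, with 1.5 mm play all round once flats are in line; the others stop 13 mm or more short, on nut or stud, however turned
- tape: Bystander: roll of black tape lying flat, 70 mm across, 19 mm high; origin at its underside
- wall_box: Bystander: round grey open wall box, 68 mm across, 42 mm high; origin at its underside
- driver_1: Bystander: grey-handled screwdriver lying down, 190 mm long; origin at its underside
- driver_2: Bystander: another such screwdriver; origin at its underside
- pliers: Bystander: pair of pliers with black grips lying down, about 190 mm long; origin at its underside
- bottle: Bystander: dark metal drinking bottle, 64 mm across, 150 mm high; origin at its underside
- gland: Bystander: small grey plastic cable gland, 32 mm across, 28 mm high; origin at its underside
Mind the look-alikes: they are no part of the job. What is shaped like the socket_c but red or yellow is not meant.

How it is judged:
By the outcome, as a careful person would: the job done as asked, in the order asked, and still so for the second after the job is handed in, while the arm keeps its last pose, push and grip.
It also fails if it takes over 72 s, if anything falls off the work surface, if the arm or the gripper's body presses on something with over 40 N, if the wrist force passes 120 N, or if a joint passes its speed limit or range.

### The arm

A 6-joint arm with a two-finger parallel gripper is mounted at the origin on the work surface. World frame = base frame: x ahead of the robot, y to its left, z up, the work surface at z = 0. Lengths are in m, angles in rad, forces in N, time in s.
With the tool pointing down it reaches from about 0.25 to 0.775 m from the base axis. Payload 4 kg.
Tool frame: the origin (TCP) lies on the centre line of the jaws, within the pads' length; the fingertips stand 8 mm ahead of it and the grasp point (between the pads) lies 11 mm behind it; z points along the fingers, y is the direction in which the jaws open and shut (so a half turn about z gives the same grasp; the last joint's range is limited). The gripper opens to 94 mm and grips with 3 to 60 N. Pads are 16 mm wide; open, the fingers measure 119 mm over their backs; the gripper's body (75 mm by 177 mm) begins 78 mm behind the grasp point.
Start: joints at [-1.378, 0.087, 1.371, -0, 1.684, -0.103], TCP at [0.16, -0.526, 0.214] pointing down, gripper open.
Joint ranges: [-3.1, 3.1], [-0.76, 2.03], [0.27, 2.55], [-1.08, 4.22], [0.17, 2.65], [-2.57, 2.57]. Speed limits (rad/s): [2.79, 2.79, 3.14, 3.14, 3.14, 3.14].

### API

Orientations are given as [roll, pitch, yaw] about the fixed x, y, z axes, in that order (R = Rz(yaw) Ry(pitch) Rx(roll)).
In Python, from bench import robot, cams, close_job gives the robot as it stands.
- The arm moves only by the tool arm_command, never from a script. Its argument "plan" is one flat list of numbers, 7 for each row, row after row: the shift along the tool's x, y, z in cm, then the turn, a rotation vector about the tool's x, y, z in degrees, then the closure, from 0 (fully open) to 1 (shut). A call has 1 to 8 rows; each row shifts and turns the commanded pose from where the row before left it, along the tool's axes as they then stand; what a row does not reach is not made up. A row lasts 1/8 s, in which the tool goes at most 62.5 mm and 10.7 degrees, less where a joint would pass 70% of its speed; a pose out of reach is approached as far as the arm can. A call with a gripper value outside its range is refused whole. The fingers move at their own pace and stop on an object; the grip force is fixed at half the most. Time passes only in rows, so rows that do not move let the fingers close. It gives the time, the measured TCP pose, the force and the opening at its end, in the units of the state.
- robot.get_obs(): the state, without advancing time (a new reading comes with each control period).
- cams.snapshot(name): name is "scene" or "top"; returns a dict with "pixels" (384x512x3 uint8, red, green, blue), "fov_y" (degrees; the focal length in pixels is half the picture's height over the tangent of half this angle, whatever the lens; pixels are square), "cx", "cy" (the principal point, pixels), "k1" (the pictures are not rectified: a ray, as slopes to the right and down, at radius r is drawn at 1 + k1 r^2 times it, then the intrinsics apply), "camera_from_world" (4x4, takes a point from world to camera coordinates). Camera axes: x right, y up, looking along -z (the intrinsics and any distortion apply to the point x, -y, -z); pixel columns grow to the right and rows downward; lengths in m; the calibration is good to about 2 mm. A picture is of the moment at which its call begins. There is no depth.
- close_job(): hands the job in, once; it reports no verdict.
The state is a dict: "time": time; "joint_positions": joint angles; "qvel": joint speeds; "joint_torque": joint torques, N m; "tool_pos": TCP position; "ee_rot": TCP orientation; "wrist_force": force on the tool from outside, world axes, zero at the start; "wrist_torque": the same for the moment, N m; "width": finger opening in m.
Only numpy, scipy, OpenCV 4.12 (cv2) and the standard library are available. Lean on these libraries where they do the work, as an engineer would, in place of code of your own. Each camera call takes 0.05 s, during which the arm holds its last target.

## Working session

There is one attempt and no reset: what is moved stays moved. The work goes in short steps, Python scripts to look and compute and a tool call to move; the robot and the scene stay as the last step left them, time stands still between calls to the robot, and variables do not carry over. Pictures are saved under pics/ and viewed, and the job is handed in when it is done.

Besides the shell and the picture viewer there is one more tool, called as name(argument=value, ...) on one line, values as JSON. arm_command: Moves the arm, as the interface text tells. Its arguments: {"type":"object","properties":{"plan":{"type":"array","items":{"type":"number"}}},"required":["plan"]}

```bash
mkdir -p pics
cat > h.py <<'E'
import numpy as np, cv2
from bench import robot, cams
def snap(n):
    s=cams.snapshot(n); return s
def save(s,f,box=None,z=1):
    p=s["pixels"][:,:,::-1]
    if box: x0,y0,x1,y1=box; p=p[y0:y1,x0:x1]
    p=cv2.resize(p,None,fx=z,fy=z,interpolation=cv2.INTER_CUBIC); cv2.imwrite(f,p)
def par(s):
    f=192/np.tan(np.radians(s["fov_y"])/2); return f,s["cx"],s["cy"],s["k1"],np.array(s["camera_from_world"])
def proj(s,P):
    f,cx,cy,k,T=par(s); c=T[:3,:3]@np.array(P)+T[:3,3]; a=c[0]/-c[2]; b=-c[1]/-c[2]; r=a*a+b*b
    return np.array([cx+f*a*(1+k*r),cy+f*b*(1+k*r)])
def atz(s,u,v,z):
    f,cx,cy,k,T=par(s); xd=(u-cx)/f; yd=(v-cy)/f; a,b=xd,yd
    for _ in range(30):
        r=a*a+b*b; a=xd/(1+k*r); b=yd/(1+k*r)
    d=T[:3,:3].T@np.array([a,-b,-1]); o=-T[:3,:3].T@T[:3,3]
    return o+d*(z-o[2])/d[2]
E
python3 - <<'E'
from h import *
for n in("scene","top"):
    s=snap(n); save(s,f"pics/{n}0.png",None,1.5); print(n,par(s)[:4]); T=par(s)[4]; print(-T[:3,:3].T@T[:3,3])
o=robot.get_obs(); print(o)
E
```

```text
scene (np.float64(465.6989047551062), 258.20899334054894, 191.04700647390158, 0.037564875431563796)
[1.46026267 0.02308063 0.86282782]
top (np.float64(498.6331758298786), 257.8554757049082, 182.78670105581244, -0.15852460718370806)
[0.30068668 0.03286587 1.44428705]
{'time': 0.1, 'joint_positions': array([-1.37811157e+00,  8.78889476e-02,  1.37204181e+00,  2.78293223e-06,
        1.68357724e+00, -1.03122337e-01]), 'qvel': array([ 0.00033957, -0.00012842, -0.00130924,  0.00057981, -0.00141646,
       -0.00027733]), 'joint_torque': array([ 2.63321308e-03, -3.41251194e+01, -3.03301978e+01,  7.20780459e-02,
        3.03666014e-02, -9.29502994e-05]), 'tool_pos': array([ 0.16022981, -0.52567311,  0.212448  ]), 'ee_rot': array([-3.13968776e+00, -1.99916573e-04,  2.95807216e-01]), 'wrist_force': array([ 0.19954272,  0.41937891, -0.15656706]), 'wrist_torque': array([-0.00384957, -0.03769357, -0.02110949]), 'width': 0.0940553111711424}
```

View pics/scene0.png

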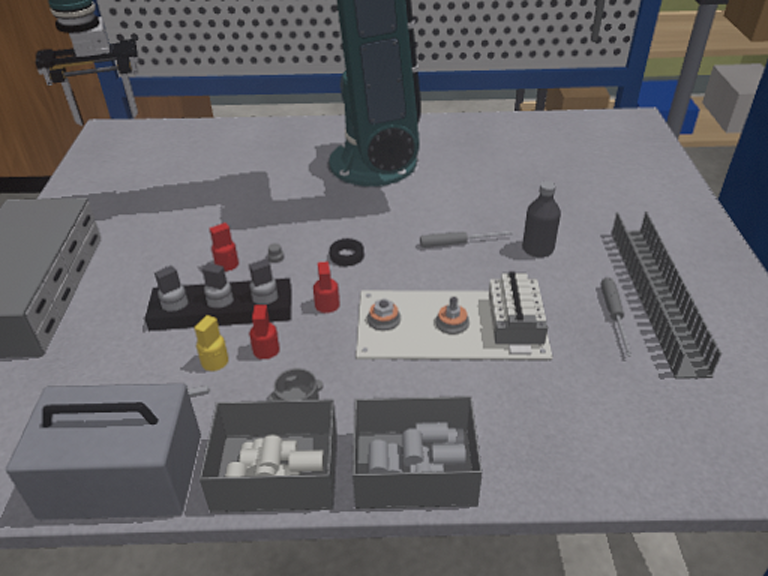

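View pics/top0.png

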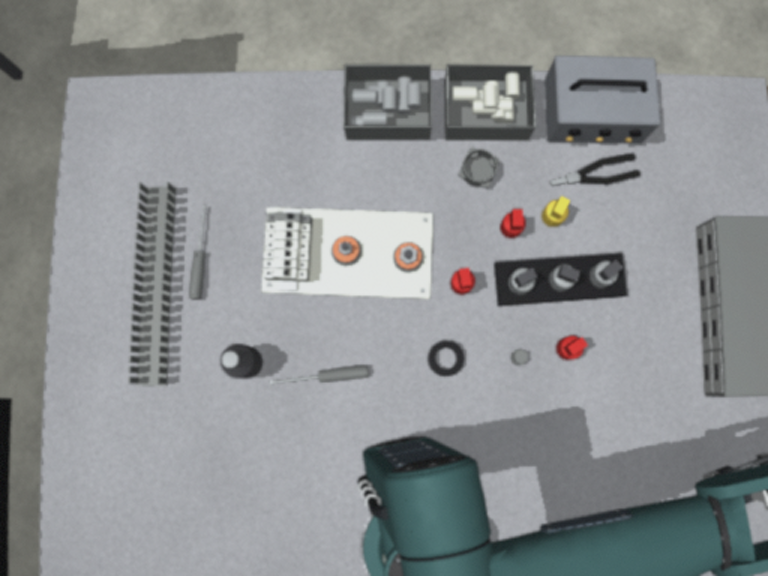

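The job's nut is the tall-stud one next to the breakers, at scene (453,315) in the 1.5x view. The three dark-topped sockets stand in the black rack, with red and yellow decoys around it. I'll zoom in.

Run:
```python
from h import *
s=snap("scene"); save(s,"pics/s1.png",(90,130,250,260),5)
save(s,"pics/s2.png",(230,170,380,250),5)
s=snap("top"); save(s,"pics/t1.png",(280,120,440,240),5); save(s,"pics/t2.png",(165,130,300,210),5)
```

```text
(no output)
```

View pics/s1.png

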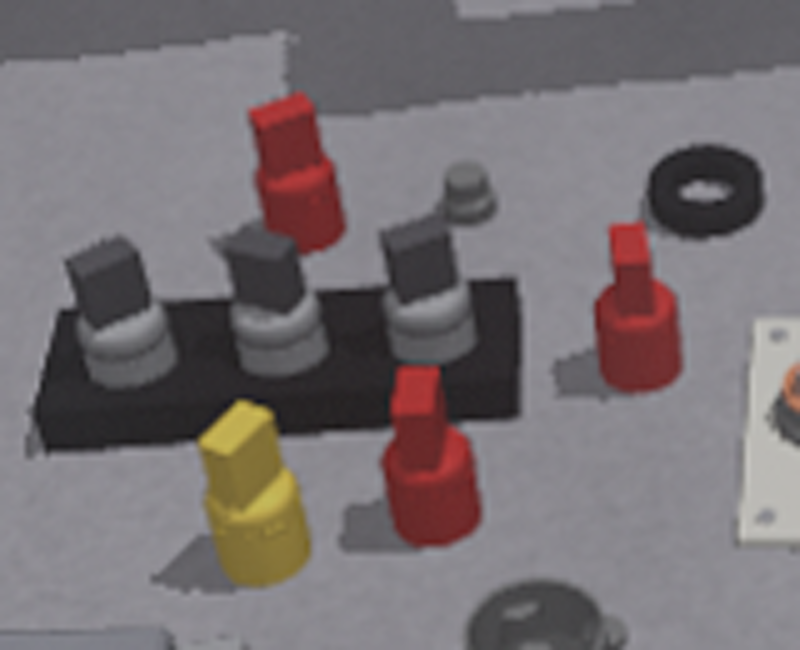

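View pics/t1.png

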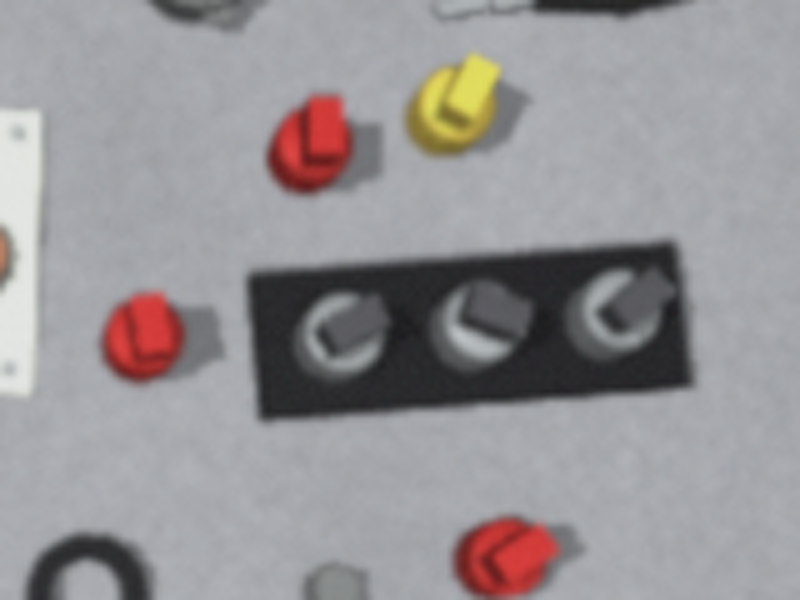

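View pics/s2.png

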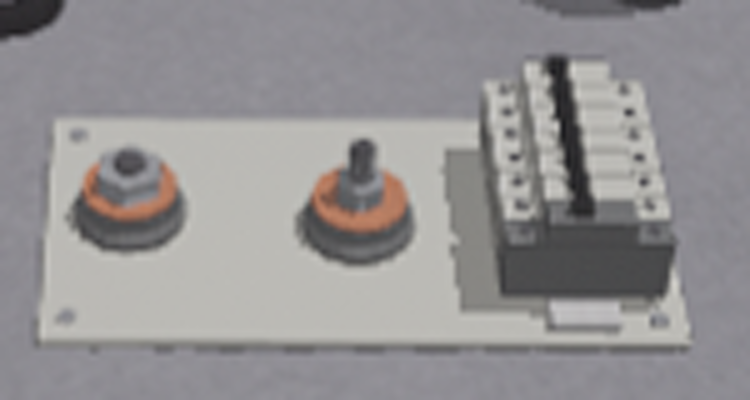

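View pics/t2.png

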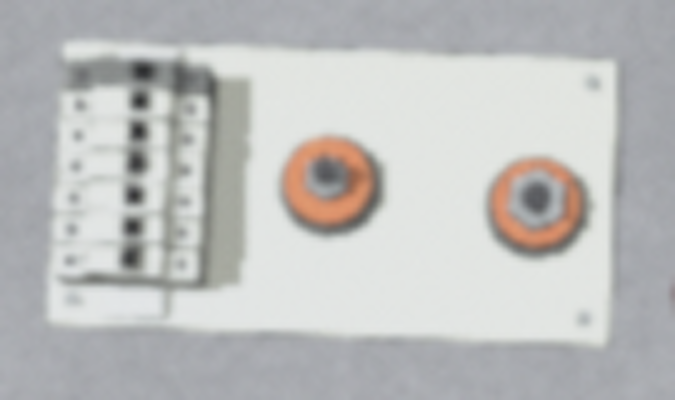

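Run:
```python
from h import *
s=snap("scene"); 
def sv(s,f,b,z,g=2.2):
    s=dict(s); s["pixels"]=np.clip(s["pixels"]*g,0,255).astype(np.uint8); save(s,f,b,z)
sv(s,"pics/s3.png",(100,172,196,216),8)
s2=snap("top"); sv(s2,"pics/t3.png",(334,170,424,200),8.5)
sv(s,"pics/s4.png",(286,190,318,224),16,1.3)
sv(s2,"pics/t4.png",(218,153,246,181),16,1.2)
```

```text
(no output)
```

View pics/s3.png

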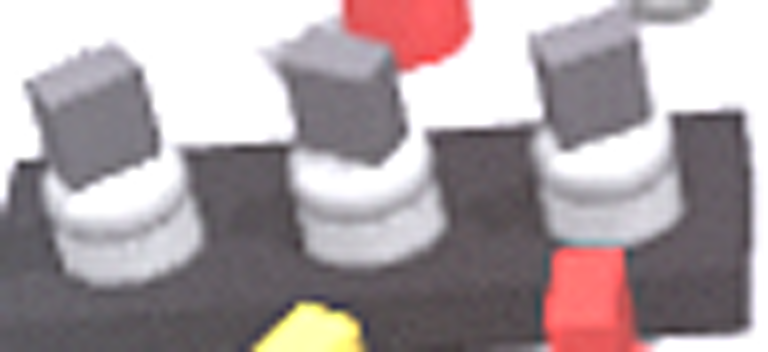

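View pics/t3.png

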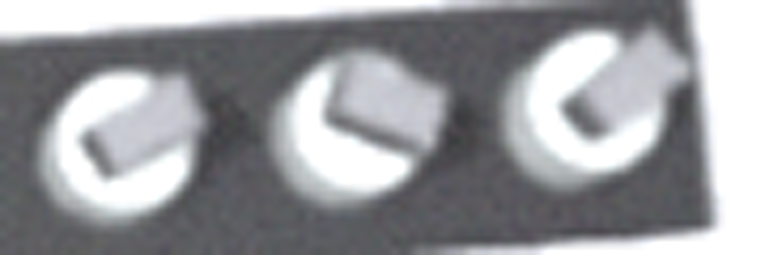

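View pics/s4.png

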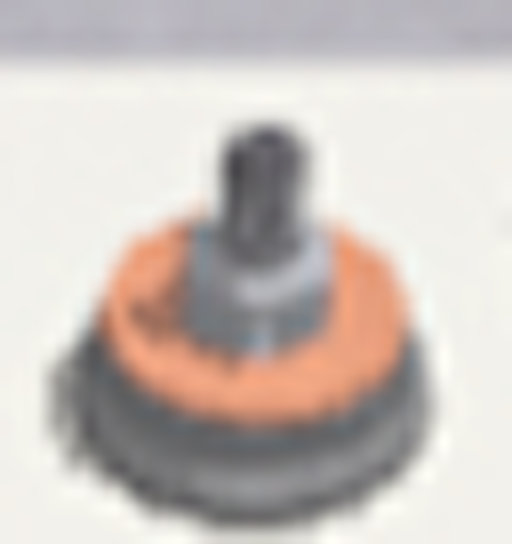

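View pics/t4.png

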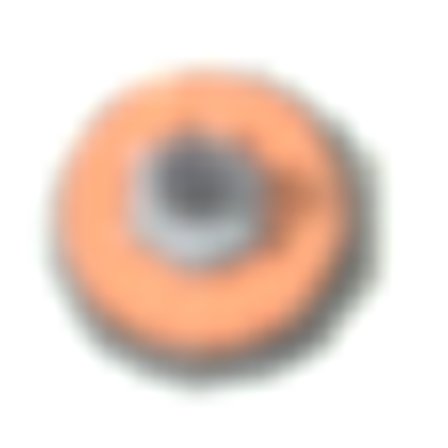

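```bash
cat > fit.py <<'E'
from h import *
from scipy.optimize import least_squares
S=snap("scene");T=snap("top")
def px(x,y,z,o): return np.array([(x+.5)/z-.5+o[0],(y+.5)/z-.5+o[1]])
tt=lambda L:[px(x,y,8.5,(334,170)) for x,y in L]
ss=lambda L:[px(x,y,8,(100,172)) for x,y in L]
top={'L':[(95,130),(185,72),(208,122),(115,172)],'M':[(350,55),(445,95),(425,150),(333,105)],'R':[(575,98),(655,25),(690,68),(608,130)]}
sc={'L':[(28,80),(110,42),(143,62),(45,105)],'M':[(275,52),(318,22),(392,50),(385,78)],'R':[(530,38),(625,8),None,(545,62)]}
# corner order in top pics: left, top, right, bottom
if __name__=="__main__":
  for k in top:
    P=np.array([atz(T,*p,0.1)[:2] for p in tt(top[k])]); c=P.mean(0)
    e=[np.linalg.norm(P[i]-P[(i+1)%4]) for i in range(4)]
    print(k,'top c',c.round(4),'edges mm',(np.array(e)*1e3).round(1))
    for i,d in((0,P[1]-P[0]+P[2]-P[3]),(1,P[2]-P[1]+P[3]-P[0])): print('  yaw',np.degrees(np.arctan2(d[1],d[0])).round(1))
    L=[None if p is None else atz(S,*px(*p,8,(100,172)),0.1)[:2] for p in sc[k]]
    if all(l is not None for l in L):
        P=np.array(L);print('  scene c',P.mean(0).round(4),[round(1e3*np.linalg.norm(P[i]-P[(i+1)%4]),1) for i in range(4)]); 
        for i in range(4):
            d=P[(i+1)%4]-P[i]; print('   ',np.degrees(np.arctan2(d[1],d[0])).round(1))
    else: print([None if l is None else l.round(4) for l in L])
  print('washer top',atz(T,*px(204,210,16,(218,153)),.03),'scene',atz(S,*px(256,315,16,(286,190)),.03))
  R=np.array([atz(T,*px(x,y,5,(280,120)),.03)[:2] for x,y in((248,273),(677,243),(693,385),(261,418))])
  print('rack',R.round(3).tolist(),R.mean(0)); d=R[1]-R[0]+R[2]-R[3]; print(np.degrees(np.arctan2(d[1],d[0])),np.linalg.norm(d)/2)
  C=np.array([atz(T,*px(x,y,5,(165,130)),.008)[:2] for x,y in((65,42),(617,62),(607,345),(50,322))]);print('plate',C.round(3).tolist())
  for a in(C[1]-C[0],C[2]-C[3]): print(np.degrees(np.arctan2(a[1],a[0])),np.linalg.norm(a))
  n=(atz(T,*px(204,210,16,(218,153)),.03)+atz(S,*px(256,315,16,(286,190)),.03))/2
  for yaw in range(-25,31,5):
    o=[]
    for i in range(6):
        a=np.radians(yaw+60*i); q=proj(S,n+[.01386*np.cos(a),.01386*np.sin(a),.004]); q=(q-[286,190]+.5)*16-.5; o.append(q.round(0).tolist())
    print(yaw,o)
E
python3 fit.py
```

```text
L top c [ 0.5005 -0.198 ] edges mm [35.2 17.7 34.6 14.9]
  yaw -59.7
  yaw -156.2
  scene c [ 0.5183 -0.3573] [np.float64(29.0), np.float64(16.9), np.float64(33.9), np.float64(15.4)]
    130.1
    50.2
    -52.1
    -146.9
M top c [ 0.5079 -0.2756] edges mm [33.4 19.3 33.  17.4]
  yaw -114.6
  yaw 158.9
  scene c [ 0.5101 -0.2748] [np.float64(18.9), np.float64(30.9), np.float64(14.3), np.float64(40.8)]
    143.5
    59.8
    0.2
    -111.1
R top c [ 0.515  -0.3563] edges mm [36.6 17.9 34.7 14.8]
  yaw -51.5
  yaw -138.8
[array([ 0.5059, -0.2145]), array([ 0.4912, -0.1851]), None, array([ 0.5185, -0.2079])]
washer top [0.56449252 0.13849606 0.03      ] scene [0.56923994 0.13851564 0.03      ]
rack [[0.54, -0.147], [0.558, -0.399], [0.475, -0.405], [0.456, -0.153]] [ 0.50704122 -0.27584874]
-85.79915111228763 0.25300449910321904
plate [[0.653, 0.299], [0.64, -0.03], [0.472, -0.023], [0.484, 0.303]]
-92.23845639005543 0.32840757007592797
-92.26107579708965 0.32552061354665734
-25 [[226.0, 341.0], [311.0, 334.0], [340.0, 280.0], [285.0, 235.0], [201.0, 241.0], [172.0, 294.0]]
-20 [[234.0
[... 389 characters left out ...]
]]
0 [[263.0, 345.0], [333.0, 314.0], [325.0, 257.0], [248.0, 230.0], [179.0, 260.0], [186.0, 318.0]]
5 [[271.0, 345.0], [336.0, 310.0], [321.0, 253.0], [241.0, 230.0], [176.0, 265.0], [190.0, 322.0]]
10 [[278.0, 344.0], [338.0, 305.0], [316.0, 249.0], [234.0, 231.0], [174.0, 269.0], [195.0, 326.0]]
15 [[285.0, 343.0], [340.0, 300.0], [310.0, 245.0], [227.0, 233.0], [172.0, 274.0], [201.0, 330.0]]
20 [[292.0, 341.0], [341.0, 295.0], [304.0, 242.0], [220.0, 234.0], [171.0, 279.0], [207.0, 333.0]]
25 [[299.0, 339.0], [341.0, 290.0], [298.0, 239.0], [213.0, 236.0], [171.0, 284.0], [213.0, 336.0]]
30 [[305.0, 336.0], [341.0, 285.0], [291.0, 237.0], [207.0, 239.0], [171.0, 289.0], [220.0, 338.0]]
```

Run:
```python
from fit import *
print(atz(S,*px(265,138,16,(286,190)),.066), atz(T,*px(192,183,16,(218,153)),.066))
for x in(.5645,.567,.569):
    a=np.linspace(0,2*np.pi,200)
    for s,o in((S,(286,190)),(T,(218,153))):
        q=np.array([(proj(s,[x+.025*np.cos(t),.1385+.025*np.sin(t),.03])-o+.5)*16-.5 for t in a]); print(x,q.min(0).round(),q.max(0).round(), ((proj(s,[x,.1385,.066])-o+.5)*16-.5).round())
```

```text
[0.56620279 0.13862528 0.066     ] [0.56261267 0.13798561 0.066     ]
0.5645 [101. 193.] [407. 401.] [263. 131.]
0.5645 [66. 74.] [342. 346.] [189. 172.]
0.567 [102. 203.] [408. 411.] [265. 141.]
0.567 [66. 61.] [342. 333.] [189. 159.]
0.569 [103. 211.] [409. 420.] [266. 150.]
0.569 [66. 50.] [342. 322.] [190. 147.]
```

```bash
cat > go.py <<'E'
import sys,numpy as np
from scipy.spatial.transform import Rotation as Ro
from bench import robot
# usage: go.py x y z yaw_deg closure nrows
x,y,z,yaw,cl,n=map(float,sys.argv[1:7]); n=int(n)
o=robot.get_obs(); p=np.array(o["tool_pos"]); R=Ro.from_euler('xyz',o["ee_rot"])
G=Ro.from_euler('xyz',[np.pi,0,np.radians(yaw)]); t=np.array([x,y,z])
rv=(R.inv()*G).as_rotvec(); r=np.degrees(rv)
out=[]
cp,cR=p.copy(),R
for i in range(n):
    d=(t-cp)/(n-i); s=(cR.inv().apply(d)*100).round(2)
    w=np.degrees((cR.inv()*G).as_rotvec())/(n-i); w=w.round(1)
    out+= list(s)+list(w)+[cl]
    cp=cp+cR.apply(s/100); cR=cR*Ro.from_rotvec(np.radians(w))
print('t',round(o["time"],2),'pos',p.round(4),'rot',np.degrees(o["ee_rot"]).round(2),'w',round(o["width"],4),'F',np.round(o["wrist_force"],1),'M',np.round(o["wrist_torque"],2))
print('per row mm',np.linalg.norm(t-p)/n*1000,'deg',np.linalg.norm(r)/n)
for k in range(0,len(out),56): print([float(v)+0. for v in out[k:k+56]])
E
python3 go.py .502 -.197 .2 119 .5 14
```

```text
t 0.5 pos [ 0.1603 -0.5261  0.2135] rot [180.    -0.    16.95] w 0.0938 F [-0.4 -0.8 -0.4] M [ 0. -0.  0.]
per row mm 33.89879678857405 deg 7.289406083194945
[3.02, -1.54, 0.1, 0.0, 0.0, -7.3, 0.5, 3.19, -1.14, 0.1, 0.0, 0.0, -7.3, 0.5, 3.31, -0.73, 0.1, 0.0, 0.0, -7.3, 0.5, 3.38, -0.3, 0.1, 0.0, 0.0, -7.3, 0.5, 3.39, 0.13, 0.09, 0.0, 0.0, -7.3, 0.5, 3.34, 0.56, 0.1, 0.0, 0.0, -7.3, 0.5, 3.24, 0.98, 0.09, 0.0, 0.0, -7.3, 0.5, 3.09, 1.39, 0.1, 0.0, 0.0, -7.3, 0.5]
[2.89, 1.77, 0.09, 0.0, 0.0, -7.3, 0.5, 2.64, 2.12, 0.1, 0.0, 0.0, -7.3, 0.5, 2.35, 2.44, 0.09, 0.0, 0.0, -7.3, 0.5, 2.03, 2.72, 0.1, 0.0, 0.0, -7.3, 0.5, 1.66, 2.95, 0.09, 0.0, 0.0, -7.2, 0.5, 1.28, 3.13, 0.1, 0.0, 0.0, -7.3, 0.5]
```

arm_command(plan=[3.0, -1.5, 0.1, 0, 0, -7.3, 0.5, 3.2, -1.1, 0.1, 0, 0, -7.3, 0.5, 3.3, -0.7, 0.1, 0, 0, -7.3, 0.5, 3.4, -0.3, 0.1, 0, 0, -7.3, 0.5, 3.4, 0.1, 0.1, 0, 0, -7.3, 0.5, 3.3, 0.6, 0.1, 0, 0, -7.3, 0.5, 3.2, 1.0, 0.1, 0, 0, -7.3, 0.5, 3.1, 1.4, 0.1, 0, 0, -7.3, 0.5])

```text
time: 1.5
tool_pos: [0.3568, -0.3388, 0.2056]
ee_rot: [3.141, 0.0, 1.319]
wrist_force: [0.1, -0.6, -0.1]
width: 0.0468
```

arm_command(plan=[2.9, 1.8, 0.1, 0, 0, -7.3, 0.5, 2.6, 2.1, 0.1, 0, 0, -7.3, 0.5, 2.4, 2.4, 0.1, 0, 0, -7.3, 0.5, 2.0, 2.7, 0.1, 0, 0, -7.3, 0.5, 1.7, 3.0, 0.1, 0, 0, -7.3, 0.5, 1.3, 3.1, 0.1, 0, 0, -7.3, 0.5, 0, 0, 0, 0, 0, 0, 0.5])

```text
time: 2.38
tool_pos: [0.5029, -0.1968, 0.1992]
ee_rot: [-3.141, -0.0, 2.082]
wrist_force: [-0.2, -0.3, 0.1]
width: 0.0469
```

```bash
python3 go.py .502 -.197 .085 119 .5 3
python3 - <<'E'
from h import *
s=snap("scene"); save(s,"pics/s5.png",(90,90,250,230),5)
s=snap("top"); save(s,"pics/t5.png",(280,90,440,210),5)
E
```

```text
t 2.38 pos [ 0.5029 -0.1968  0.1992] rot [-1.7999e+02 -3.0000e-02  1.1931e+02] w 0.0469 F [-0.2 -0.3  0.1] M [-0.05 -0.04 -0.05]
per row mm 38.06418097286951 deg 0.10204273088146398
[0.01, -0.03, 3.81, 0.0, 0.0, 0.1, 0.5, 0.01, -0.03, 3.8, 0.0, 0.0, 0.1, 0.5, 0.0, -0.02, 3.81, 0.0, 0.0, 0.1, 0.5]
```

arm_command(plan=[0, 0, 2.8, 0, 0, 0, 0.5, 0, 0, 2.8, 0, 0, 0, 0.5, 0, 0, 2.8, 0, 0, 0, 0.5, 0, 0, 0, 0, 0, 0, 0.5])

```text
time: 2.98
tool_pos: [0.4995, -0.1984, 0.113]
ee_rot: [-3.138, -0.004, 2.077]
wrist_force: [0.5, 0.6, 0.4]
width: 0.0468
```

Run:
```python
from h import *
s=snap("scene"); save(s,"pics/s5.png",(140,110,240,220),5.4)
s=snap("top"); save(s,"pics/t5.png",(300,110,440,220),5)
```

```text
(no output)
```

View pics/s5.png

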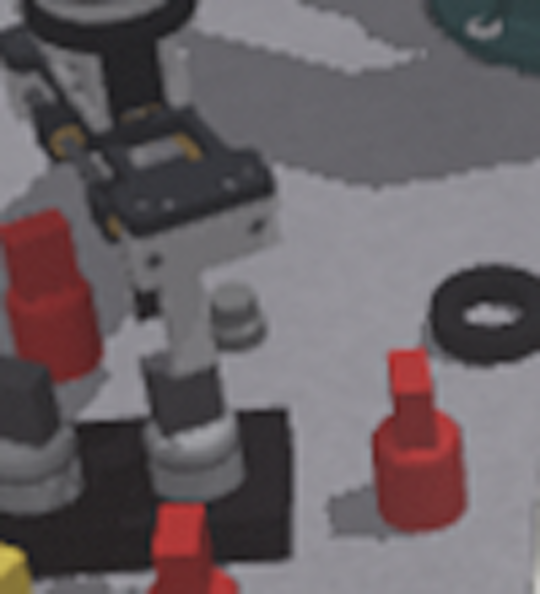

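View pics/t5.png

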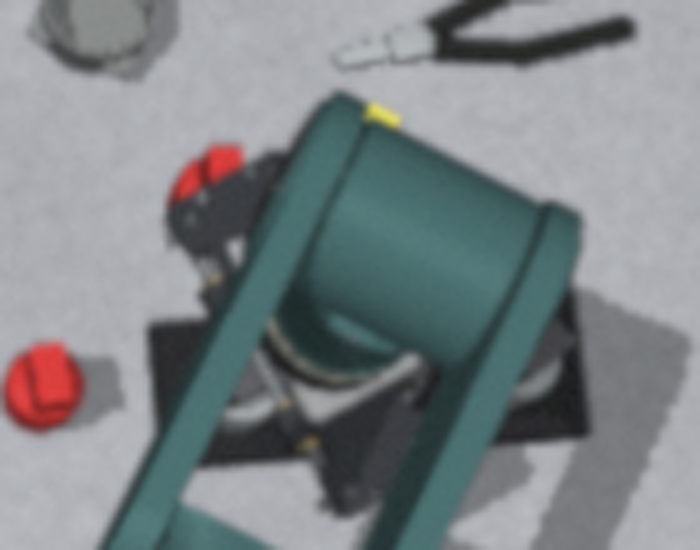

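```bash
python3 go.py .502 -.197 .073 119 .5 2
```

```text
t 3.08 pos [ 0.5018 -0.1992  0.1164] rot [1.7998e+02 6.0000e-02 1.1905e+02] w 0.0473 F [ 0.6  0.4 -0.5] M [-0.02 -0.08 -0.02]
per row mm 21.726947725488223 deg 0.03842279620736102
[0.09, 0.06, 2.17, 0.0, 0.0, 0.0, 0.5, 0.09, 0.06, 2.17, 0.0, 0.1, 0.0, 0.5]
```

arm_command(plan=[0.1, 0.05, 2.2, 0, 0, 0, 0.5, 0, 0.05, 2.0, 0, 0, 0, 0.5, 0, 0, 0, 0, 0, 0, 0.5, 0, 0, 0, 0, 0, 0, 0.5])

```text
time: 3.58
tool_pos: [0.5033, -0.1976, 0.0755]
ee_rot: [3.14, 0.003, 2.079]
wrist_force: [0.0, -0.4, 1.1]
width: 0.0469
```

arm_command(plan=[0, 0, 0, 0, 0, 0, 0.75, 0, 0, 0, 0, 0, 0, 0.9, 0, 0, 0, 0, 0, 0, 1, 0, 0, 0, 0, 0, 0, 1])

```text
time: 4.08
tool_pos: [0.5026, -0.1969, 0.0738]
ee_rot: [3.141, 0.001, 2.08]
wrist_force: [1.0, -0.3, 1.7]
width: 0.02
```

arm_command(plan=[0, 0, -2, 0, 0, 0, 1, 0, 0, -3.5, 0, 0, 0, 1, 0, 0, -3.5, 0, 0, 0, 1, 0, 0, -3, 0, 0, 0, 1])

```text
time: 4.58
tool_pos: [0.5017, -0.1966, 0.1933]
ee_rot: [-3.14, -0.002, 2.079]
wrist_force: [0.9, -0.4, -3.3]
width: 0.0202
```

```bash
python3 go.py .566 .139 .175 118 1 11
```

```text
t 4.58 pos [ 0.5017 -0.1966  0.1933] rot [-1.7992e+02 -1.0000e-01  1.1915e+02] w 0.0202 F [ 0.9 -0.4 -3.3] M [-0.09 -0.13  0.01]
per row mm 31.110033956358016 deg 0.1047963661382919
[2.38, 2.0, 0.17, 0.0, 0.0, 0.1, 1.0, 2.38, 1.99, 0.17, 0.0, 0.0, 0.1, 1.0, 2.39, 1.99, 0.17, 0.0, 0.0, 0.1, 1.0, 2.39, 1.98, 0.17, 0.0, 0.0, 0.1, 1.0, 2.39, 1.98, 0.17, 0.0, 0.0, 0.1, 1.0, 2.4, 1.98, 0.17, 0.0, 0.0, 0.1, 1.0, 2.4, 1.97, 0.17, 0.0, 0.0, 0.1, 1.0, 2.4, 1.97, 0.16, 0.0, 0.0, 0.1, 1.0]
[2.41, 1.96, 0.17, 0.0, 0.0, 0.1, 1.0, 2.41, 1.96, 0.16, 0.0, 0.0, 0.1, 1.0, 2.42, 1.95, 0.17, -0.1, -0.1, 0.1, 1.0]
```

arm_command(plan=[2.4, 2, 0.1, 0, 0, 0.1, 1, 2.4, 2, 0.1, 0, 0, 0.1, 1, 2.4, 2, 0.1, 0, 0, 0.1, 1, 2.4, 2, 0.1, 0, 0, 0.1, 1, 2.4, 2, 0.2, 0, 0, 0.1, 1, 2.4, 2, 0.2, 0, 0, 0.1, 1, 2.4, 2, 0.2, 0, 0, 0.1, 1, 2.4, 2, 0.2, 0, 0, 0.1, 1])

```text
time: 5.58
tool_pos: [0.5493, 0.0494, 0.1797]
ee_rot: [-3.139, -0.001, 2.066]
wrist_force: [0.4, 0.7, -3.9]
width: 0.0197
```

arm_command(plan=[2.4, 1.9, 0.2, 0, 0, 0.1, 1, 2.4, 1.9, 0.2, 0, 0, 0.1, 1, 2.4, 1.9, 0.2, 0, 0, 0.1, 1, 0, 0, 0, 0, 0, 0, 1])

```text
time: 6.08
tool_pos: [0.5652, 0.1407, 0.1733]
ee_rot: [-3.138, -0.002, 2.063]
wrist_force: [0.1, -0.1, -4.5]
width: 0.0203
```

```bash
python3 go.py .566 .139 .135 118 1 2;python3 - <<'E'
from h import *
s=snap("scene"); save(s,"pics/s6.png",(260,130,350,230),6)
s=snap("top"); save(s,"pics/t6.png",(180,120,300,210),6)
E
```

```text
t 6.08 pos [0.5652 0.1407 0.1733] rot [-1.7979e+02 -1.0000e-01  1.1822e+02] w 0.0203 F [ 0.1 -0.1 -4.5] M [-0.08 -0.13 -0.02]
per row mm 19.154241953696175 deg 0.1602799344425243
[-0.1, 0.0, 1.91, -0.1, 0.0, 0.1, 1.0, -0.09, 0.0, 1.92, -0.1, -0.1, 0.1, 1.0]
```

View pics/s6.png

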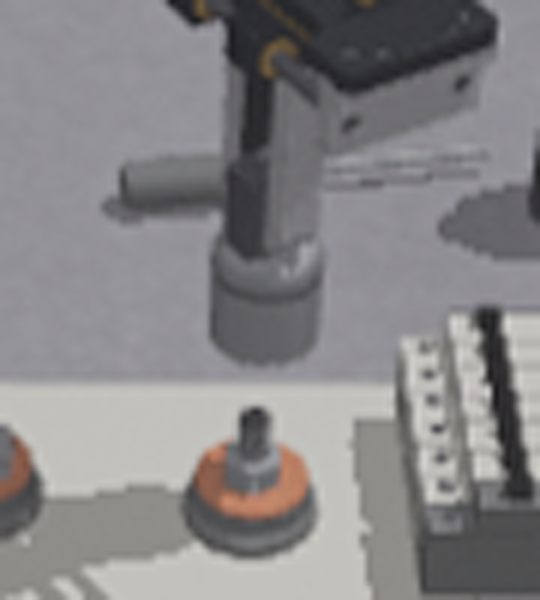

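View pics/t6.png

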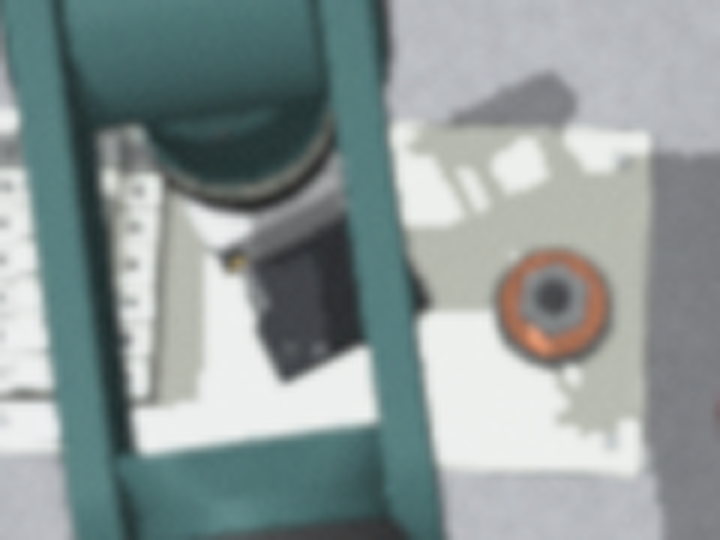

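```bash
cat > mouth.py <<'E'
import sys
from h import *
from scipy.optimize import least_squares
# given crop-left,right,bottom px of mouth rim in scene, offset & zoom, mouth z -> x,y
def mouth(s,l,r,b,o,zm,z,rad=.023):
    a=np.linspace(0,2*np.pi,240)
    def ext(p):
        q=np.array([(proj(s,[p[0]+rad*np.cos(t),p[1]+rad*np.sin(t),z])-o+.5)*zm-.5 for t in a]); return np.array([(q[:,0].min()+q[:,0].max())/2-(l+r)/2,q[:,1].max()-b])
    return least_squares(ext,[.56,.14]).x
E
python3 - <<'E'
from mouth import *
s=snap("scene")
print(mouth(s,210,321,364,(260,130),6,.109))
print('washer',mouth(s,190,311,520,(260,130),6,.03,.025))
E
```

```text
[0.56220497 0.141368  ]
washer [0.57074372 0.13782698]
```

arm_command(plan=[-0.1, 0.1, 1.8, 0, 0, 0.2, 1, 0, 0, 1.5, 0, 0, 0, 1, 0, 0, 0, 0, 0, 0, 0, 1, 0, 0, 0, 0, 0, 0, 1])

```text
invalid input
```

Run:
```python
from h import *
for i in range(4):
    o=robot.get_obs(); print(o["tool_pos"].round(4),np.degrees(o["ee_rot"]).round(2),o["wrist_force"].round(1))
    s=snap("scene")
save(s,"pics/s7.png",(276,150,331,220),8)
```

```text
[0.5657 0.1382 0.1744] [-179.87    0.    118.03] [ 0.9  0.4 -4.3]
[0.5658 0.138  0.1748] [-1.7991e+02  1.0000e-02  1.1800e+02] [-0.9 -0.1 -3.7]
[0.566  0.1379 0.1751] [-1.7995e+02  1.0000e-02  1.1798e+02] [-0.   0.4 -4. ]
[0.5661 0.1379 0.1753] [-1.7997e+02  1.0000e-02  1.1798e+02] [-0.1 -0.1 -4.4]
```

View pics/s7.png

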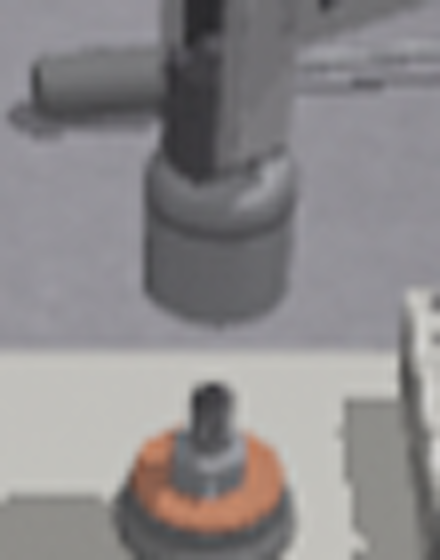

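arm_command(plan=[0.1, 0.1, 1.8, 0, 0, 0, 1, 0, 0, 1.7, 0, 0, 0, 1, 0, 0, 0, 0, 0, 0, 1, 0, 0, 0, 0, 0, 0, 1])

```text
time: 6.92
tool_pos: [0.5665, 0.1402, 0.1401]
ee_rot: [-3.141, -0.0, 2.06]
wrist_force: [0.2, -0.1, -3.5]
width: 0.0202
```

```bash
cat > look.py <<'E'
from h import *
import sys
s=snap("scene"); o=robot.get_obs(); print(round(o["time"],2),o["tool_pos"].round(4),np.degrees(o["ee_rot"]).round(2),o["wrist_force"].round(1),o["wrist_torque"].round(2),o["width"].round(4))
save(s,sys.argv[1],tuple(map(int,sys.argv[2:6])),8)
E
python3 look.py pics/s8.png 276 150 331 220
```

```text
Traceback (most recent call last):
  File "look.py", line 3, in <module>
    s=snap("scene"); o=robot.get_obs(); print(round(o["time"],2),o["tool_pos"].round(4),np.degrees(o["ee_rot"]).round(2),o["wrist_force"].round(1),o["wrist_torque"].round(2),o["width"].round(4))
                                                                                                                                                                              ^^^^^^^^^^^^^^^^
AttributeError: 'float' object has no attribute 'round'
```

```bash
sed -i 's/o\["width"\].round(4)/round(o["width"],4)/' look.py
python3 look.py pics/s8.png 276 150 331 220
```

```text
7.03 [0.5671 0.1403 0.1411] [1.7993e+02 3.0000e-02 1.1805e+02] [ 0.6  0.5 -3.4] [-0.03 -0.1  -0.  ] 0.0199
```

View pics/s8.png

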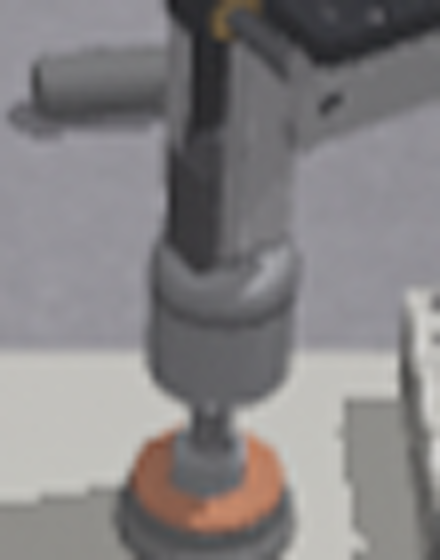

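Run:
```python
from mouth import *
s=snap("scene")
print(mouth(s,147,293,408,(276,150),8,.0771))
print('washer',mouth(s,133,285,532,(276,150),8,.03,.025))
```

```text
[0.56491101 0.14067876]
washer [0.57008028 0.13881091]
```

arm_command(plan=[-0.1, -0.1, 0.6, 0, 0, 0, 1, 0, 0, 0.6, 0, 0, 0, 1, 0, 0, 0.6, 0, 0, 0, 1, 0, 0, 0.6, 0, 0, 0, 1, 0, 0, 0, 0, 0, 0, 1, 0, 0, 0, 0, 0, 0, 1])

```text
time: 7.82
tool_pos: [0.5663, 0.1389, 0.1166]
ee_rot: [3.141, 0.0, 2.06]
wrist_force: [-0.0, -0.1, -4.5]
width: 0.02
```

```bash
python3 look.py pics/s9.png 276 150 331 220
```

```text
7.88 [0.5664 0.1389 0.1168] [1.7997e+02 2.0000e-02 1.1805e+02] [-0.1  0.4 -3.8] [ 0.02 -0.09  0.06] 0.02
```

View pics/s9.png

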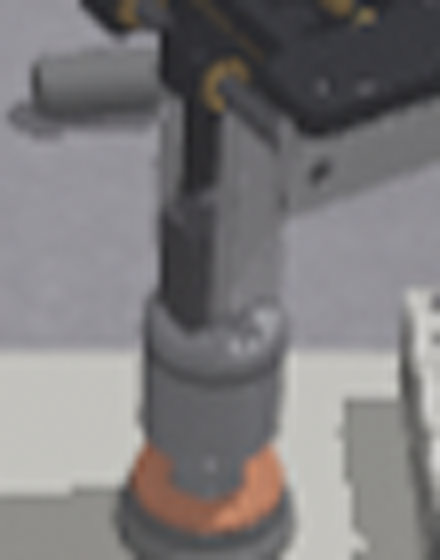

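arm_command(plan=[0, 0, 0.4, 0, 0, 0, 1, 0, 0, 0.4, 0, 0, 0, 1, 0, 0, 0.3, 0, 0, 0, 1, 0, 0, 0.2, 0, 0, 0, 1, 0, 0, 0, 0, 0, 0, 1])

```text
time: 8.5
tool_pos: [0.5662, 0.1388, 0.1077]
ee_rot: [3.14, 0.001, 2.06]
wrist_force: [-5.8, -2.1, 12.5]
width: 0.02
```

```bash
python3 look.py pics/s10.png 276 150 331 220
```

```text
8.55 [0.5663 0.1389 0.1077] [1.7990e+02 6.0000e-02 1.1806e+02] [-5.9 -1.1 11.5] [-0.22  1.33  0.02] 0.0198
```

View pics/s10.png

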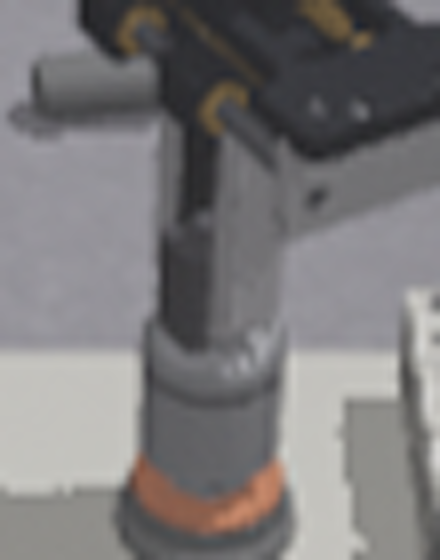

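arm_command(plan=[0.07, -0.13, 0, 0, 0, 0, 1, 0, 0, 0, 0, 0, 0, 1, 0, 0, 0, 0, 0, 0, 1])

```text
time: 8.93
tool_pos: [0.566, 0.1388, 0.1077]
ee_rot: [3.137, 0.002, 2.06]
wrist_force: [-3.5, -0.8, 9.6]
width: 0.0199
```

```bash
python3 look.py pics/s11.png 276 150 331 220
```

```text
8.97 [0.566  0.1388 0.1077] [1.7974e+02 1.3000e-01 1.1805e+02] [-3.3 -1.4 10.6] [-0.23  0.63  0.06] 0.0202
```

arm_command(plan=[0.07, -0.13, 0.2, 0, 0, 0, 1, 0.0, -0.1, 0.1, 0, 0, 0, 1, 0, 0, 0, 0, 0, 0, 1])

```text
time: 9.35
tool_pos: [0.5658, 0.1388, 0.1077]
ee_rot: [3.131, 0.004, 2.06]
wrist_force: [-2.9, -0.4, 16.4]
width: 0.0197
```

```bash
python3 look.py pics/s11.png 276 150 331 220
```

```text
9.4 [0.5658 0.1388 0.1077] [179.39   0.24 118.05] [-2.8 -1.6 16. ] [-0.15  0.51  0.02] 0.0196
```

arm_command(plan=[0, 0, 0.1, 0, 0, 4, 1, 0, 0, 0, 0, 0, 4, 1, 0, 0, 0, 0, 0, 4, 1, 0, 0, 0, 0, 0, 0, 1])

```text
time: 9.9
tool_pos: [0.5659, 0.1389, 0.1077]
ee_rot: [3.13, 0.002, 1.851]
wrist_force: [-3.4, -1.5, 19.7]
width: 0.0197
```

arm_command(plan=[0, 0, 0, 0, 0, -6, 1, 0, 0, 0, 0, 0, -6, 1, 0, 0, 0, 0, 0, -6, 1, 0, 0, 0, 0, 0, -6, 1, 0, 0, 0, 0, 0, 0, 1])

```text
time: 10.52
tool_pos: [0.5667, 0.1394, 0.1077]
ee_rot: [3.129, 0.007, 2.271]
wrist_force: [-1.9, 0.7, 18.3]
width: 0.0197
```

```bash
python3 look.py pics/s11.png 276 150 331 220
```

```text
10.57 [0.5667 0.1393 0.1077] [179.3    0.41 130.06] [-2.4  0.5 19.1] [-0.01  0.31 -0.07] 0.0199
```

View pics/s11.png

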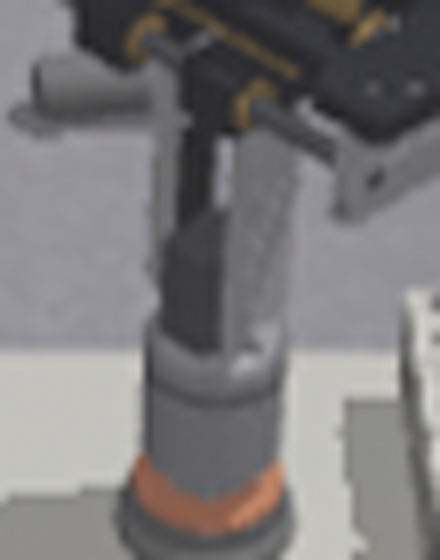

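arm_command(plan=[0, 0, -0.8, 0, 0, 6, 1, 0, 0, -0.3, 0, 0, 6, 1, 0, 0, 0, 0, 0, 0, 1, 0, 0, 0, 0, 0, 0, 1])

```text
time: 11.08
tool_pos: [0.5626, 0.1385, 0.1103]
ee_rot: [3.141, 0.0, 2.062]
wrist_force: [1.7, 1.4, -3.8]
width: 0.0195
```

```bash
python3 go.py .565 .139 .1065 118 1 3
python3 look.py pics/s12.png 276 150 331 220
```

```text
t 11.07 pos [0.5626 0.1385 0.1103] rot [1.7996e+02 1.0000e-02 1.1813e+02] w 0.0195 F [ 1.7  1.4 -3.8] M [ 0.11 -0.37  0.03]
per row mm 1.5003474400371533 deg 0.04601234442874113
[-0.02, 0.08, 0.13, 0.0, 0.0, 0.0, 1.0, -0.02, 0.08, 0.12, 0.0, 0.0, 0.1, 1.0, -0.03, 0.07, 0.13, 0.0, 0.0, 0.0, 1.0]
11.12 [0.5627 0.1385 0.1103] [1.7996e+02 1.0000e-02 1.1811e+02] [ 1.6  0.5 -2.7] [ 0.12 -0.42 -0.01] 0.0198
```

View pics/s12.png

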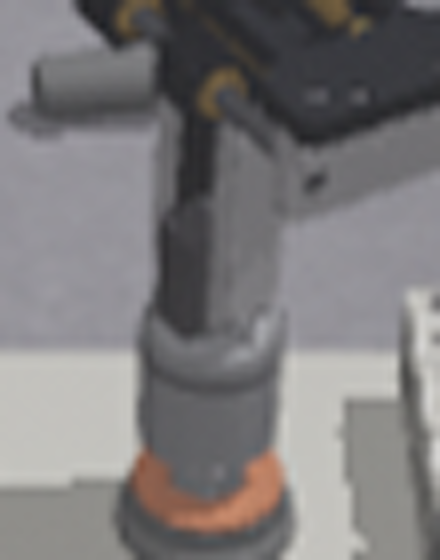

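arm_command(plan=[0.09, -0.18, 0, 0, 0, 0, 1, 0, 0, 0, 0, 0, 0, 1, 0, 0, 0, 0, 0, 0, 1])

```text
time: 11.5
tool_pos: [0.5622, 0.1386, 0.1105]
ee_rot: [3.137, 0.002, 2.061]
wrist_force: [5.4, 1.7, -6.0]
width: 0.0199
```

arm_command(plan=[-0.2, 0.4, 0, 0, 0, 0, 1, -0.2, 0.4, 0, 0, 0, 0, 1, 0, 0, 0, 0, 0, 0, 1, 0, 0, 0, 0, 0, 0, 1])

```text
time: 12.0
tool_pos: [0.569, 0.1385, 0.1103]
ee_rot: [-3.141, -0.0, 2.06]
wrist_force: [-0.4, 0.1, -4.5]
width: 0.0198
```

arm_command(plan=[-0.1, 0.18, 0, 0, 0, 0, 1, -0.1, 0.18, 0, 0, 0, 0, 1, 0, 0, 0, 0, 0, 0, 1, 0, 0, 0, 0, 0, 0, 1])

```text
time: 12.5
tool_pos: [0.5713, 0.139, 0.1099]
ee_rot: [-3.137, -0.003, 2.061]
wrist_force: [-4.2, 1.3, -2.5]
width: 0.02
```

arm_command(plan=[0.1, -0.3, -2, 0, 0, 0, 1, 0, 0, -3, 0, 0, 0, 1, 0, 0, -2.5, 0, 0, 0, 1])

```text
time: 12.88
tool_pos: [0.5716, 0.1379, 0.1888]
ee_rot: [3.137, 0.002, 2.06]
wrist_force: [-0.8, -0.5, -3.1]
width: 0.0199
```

```bash
python3 go.py .5026 -.197 .175 118 1 11
```

```text
t 12.88 pos [0.5716 0.1379 0.1888] rot [1.7974e+02 1.3000e-01 1.1804e+02] w 0.0199 F [-0.8 -0.5 -3.1] M [ 0.03 -0.16  0.02]
per row mm 31.108374929000714 deg 0.027195467446994696
[-2.39, -1.99, 0.12, 0.0, 0.0, 0.0, 1.0, -2.39, -1.98, 0.12, 0.0, 0.0, 0.0, 1.0, -2.39, -1.99, 0.12, 0.0, 0.0, 0.0, 1.0, -2.39, -1.98, 0.12, 0.0, 0.0, 0.0, 1.0, -2.39, -1.99, 0.12, 0.0, 0.0, 0.0, 1.0, -2.39, -1.98, 0.12, 0.0, 0.0, 0.0, 1.0, -2.39, -1.99, 0.13, 0.1, 0.0, 0.0, 1.0, -2.4, -1.98, 0.13, 0.0, 0.0, 0.0, 1.0]
[-2.39, -1.99, 0.13, 0.1, 0.0, 0.0, 1.0, -2.4, -1.98, 0.13, 0.0, 0.1, 0.0, 1.0, -2.39, -1.99, 0.12, 0.1, 0.0, 0.0, 1.0]
```

arm_command(plan=[-2.4, -2, 0.1, 0, 0, 0, 1, -2.4, -2, 0.1, 0, 0, 0, 1, -2.4, -2, 0.1, 0, 0, 0, 1, -2.4, -2, 0.1, 0, 0, 0, 1, -2.4, -2, 0.1, 0, 0, 0, 1, -2.4, -2, 0.1, 0, 0, 0, 1, -2.4, -2, 0.1, 0, 0, 0, 1, -2.4, -2, 0.2, 0, 0, 0, 1])

```text
time: 13.88
tool_pos: [0.5202, -0.1084, 0.1789]
ee_rot: [3.138, 0.004, 2.06]
wrist_force: [0.4, -0.9, -3.5]
width: 0.0203
```

arm_command(plan=[-2.4, -1.9, 0.2, 0, 0, 0, 1, -2.4, -1.9, 0.2, 0, 0, 0, 1, -2.3, -1.9, 0.2, 0, 0, 0, 1, 0, 0, 1.5, 0, 0, 0, 1, 0, 0, 0, 0, 0, 0, 1, 0, 0, 0, 0, 0, 0, 1])

```text
time: 14.62
tool_pos: [0.5028, -0.1955, 0.156]
ee_rot: [3.141, 0.001, 2.061]
wrist_force: [-0.3, -0.1, -3.5]
width: 0.0199
```

```bash
python3 go.py .5026 -.197 .11 118 1 2; python3 look.py pics/s13.png 150 130 210 210
```

```text
t 14.62 pos [ 0.5028 -0.1955  0.156 ] rot [1.7996e+02 3.0000e-02 1.1811e+02] w 0.0199 F [-0.3 -0.1 -3.5] M [-0.01 -0.13  0.02]
per row mm 23.01326212496435 deg 0.060742395006147344
[-0.06, -0.05, 2.3, 0.0, 0.0, 0.1, 1.0, -0.06, -0.04, 2.3, 0.0, 0.0, 0.0, 1.0]
14.68 [ 0.5029 -0.1955  0.1562] [1.7996e+02 6.0000e-02 1.1812e+02] [-0.5  0.2 -3.3] [-0.01 -0.16 -0.04] 0.0199
```

View pics/s13.png

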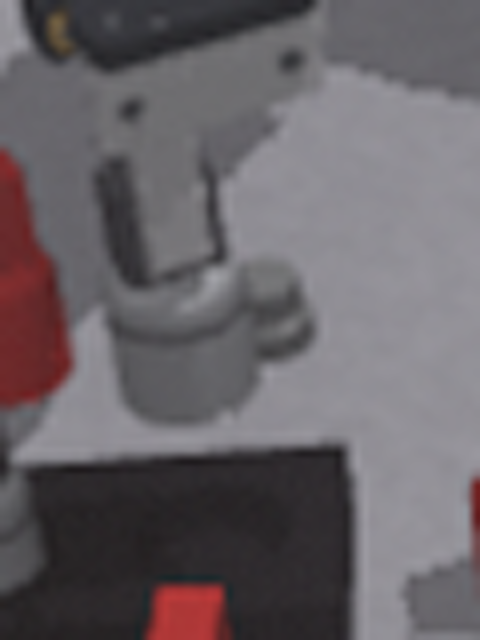

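arm_command(plan=[-0.1, -0.1, 2.3, 0, 0, 0, 1, 0, 0, 2.3, 0, 0, 0, 1, 0, 0, 0, 0, 0, 0, 1, 0, 0, 1, 0, 0, 0, 1, 0, 0, 1, 0, 0, 0, 1, 0, 0, 1, 0, 0, 0, 1, 0, 0, 0.5, 0, 0, 0, 1, 0, 0, 0, 0, 0, 0, 1])

```text
time: 15.68
tool_pos: [0.502, -0.1976, 0.0743]
ee_rot: [-3.142, 0.0, 2.06]
wrist_force: [-0.3, -1.0, -2.3]
width: 0.0198
```

arm_command(plan=[0, 0, 0.1, 0, 0, 0, 1, 0, 0, 0, 0, 0, 0, 0.5, 0, 0, 0, 0, 0, 0, 0.5, 0, 0, -2, 0, 0, 0, 0.5, 0, 0, -3, 0, 0, 0, 0.5, 0, 0, -3, 0, 0, 0, 0.5, 0, 0, 0, 0, 0, 0, 0.5])

```text
time: 16.55
tool_pos: [0.5039, -0.1985, 0.157]
ee_rot: [3.137, 0.006, 2.06]
wrist_force: [-0.0, -0.8, 0.2]
width: 0.0473
```

```bash
python3 go.py .5095 -.276 .15 66 .5 7; python3 look.py pics/s14.png 150 130 210 210
```

```text
t 16.55 pos [ 0.5039 -0.1985  0.157 ] rot [179.76   0.36 118.05] w 0.0473 F [-0.  -0.8  0.2] M [-0.03 -0.11  0.02]
per row mm 11.147959508039737 deg 7.4357225281524295
[-1.01, -0.45, 0.1, 0.1, 0.0, 7.4, 0.5, -1.06, -0.32, 0.11, 0.1, 0.0, 7.4, 0.5, -1.1, -0.18, 0.11, 0.0, 0.1, 7.4, 0.5, -1.11, -0.03, 0.1, 0.1, 0.0, 7.5, 0.5, -1.1, 0.11, 0.1, 0.0, 0.1, 7.4, 0.5, -1.08, 0.26, 0.1, 0.1, 0.0, 7.5, 0.5, -1.04, 0.39, 0.11, 0.0, 0.1, 7.4, 0.5]
16.6 [ 0.5028 -0.1979  0.1547] [1.7989e+02 1.6000e-01 1.1805e+02] [ 0.4  0.4 -0.8] [-0.01 -0.12 -0.02] 0.047
```

View pics/s14.png

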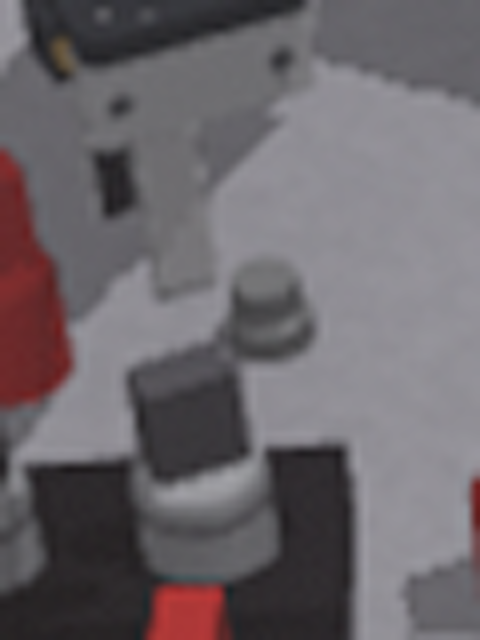

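arm_command(plan=[-1.0, -0.4, 0, 0, 0, 7.4, 0.5, -1.1, -0.3, 0, 0, 0, 7.4, 0.5, -1.1, -0.2, 0.1, 0, 0, 7.4, 0.5, -1.1, 0, 0.1, 0, 0, 7.4, 0.5, -1.1, 0.1, 0.1, 0, 0, 7.4, 0.5, -1.1, 0.3, 0.1, 0, 0, 7.4, 0.5, -1.0, 0.4, 0.1, 0, 0, 7.4, 0.5, 0, 0, 1, 0, 0, 0, 0.5])

```text
time: 17.6
tool_pos: [0.5085, -0.2751, 0.1368]
ee_rot: [-3.14, -0.0, 1.157]
wrist_force: [0.6, 0.0, 0.1]
width: 0.0469
```

```bash
python3 look.py pics/s15.png 120 130 190 210; python3 look.py pics/s15.png 120 130 190 205;python3 go.py .5095 -.275 .115 66 .5 1
```

```text
17.65 [ 0.5076 -0.274   0.1348] [-1.7971e+02 -6.0000e-02  6.6350e+01] [-0.3  0.4 -1.5] [-0.04  0.04 -0.01] 0.047
17.7 [ 0.5075 -0.2736  0.1352] [-1.7969e+02 -7.0000e-02  6.6350e+01] [ 0.3 -0.1 -0.5] [-0.02 -0.05 -0.04] 0.0467
t 17.7 pos [ 0.5075 -0.2736  0.1352] rot [-1.7969e+02 -7.0000e-02  6.6350e+01] w 0.0467 F [ 0.3 -0.1 -0.5] M [-0.02 -0.05 -0.04]
per row mm 20.331161043778415 deg 0.47828969849372494
[-0.05, 0.25, 2.02, -0.3, -0.1, 0.4, 0.5]
```

View pics/s15.png

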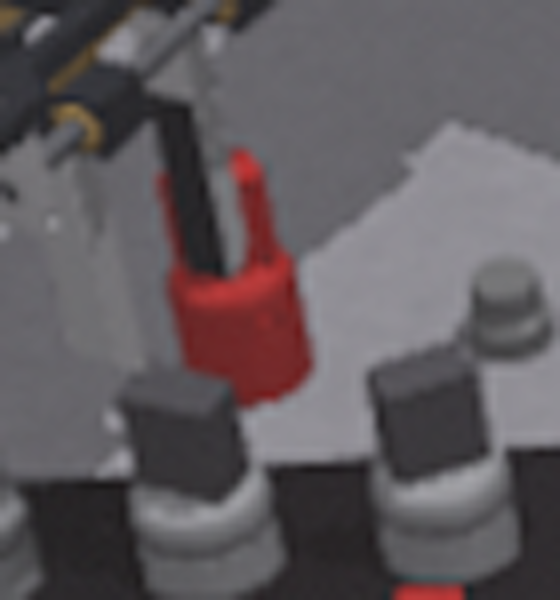

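arm_command(plan=[0, 0.15, 2, 0, 0, 0.3, 0.5, 0, 0, 2, 0, 0, 0, 0.5, 0, 0, 1.5, 0, 0, 0, 0.5, 0, 0, 0.7, 0, 0, 0, 0.5, 0, 0, 0, 0, 0, 0, 0.5, 0, 0, 0, 0, 0, 0, 0.5])

```text
time: 18.45
tool_pos: [0.5108, -0.2757, 0.0774]
ee_rot: [3.14, 0.0, 1.151]
wrist_force: [-0.4, 0.6, 0.5]
width: 0.0468
```

```bash
python3 look.py pics/s16.png 110 150 180 225;python3 go.py .5095 -.275 .073 66 .5 1
```

```text
18.5 [ 0.5109 -0.2757  0.0775] [1.7989e+02 2.0000e-02 6.5950e+01] [-0.6 -0.1  0.2] [-0.06 -0.03  0.07] 0.0471
t 18.5 pos [ 0.5109 -0.2757  0.0775] rot [1.7989e+02 2.0000e-02 6.5950e+01] w 0.0471 F [-0.6 -0.1  0.2] M [-0.06 -0.03  0.07]
per row mm 4.750331536235031 deg 0.11725141468497235
[0.01, -0.15, 0.45, 0.1, 0.0, 0.0, 0.5]
```

View pics/s16.png

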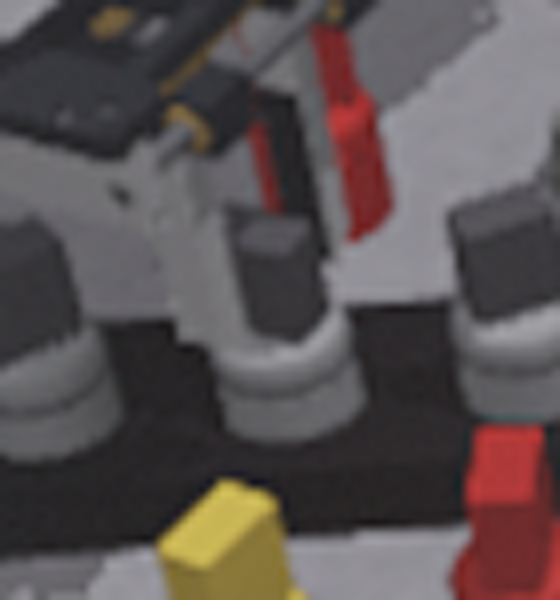

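arm_command(plan=[0, -0.1, 0.4, 0, 0, 0, 0.5, 0, 0, 0, 0, 0, 0, 0.75, 0, 0, 0, 0, 0, 0, 0.9, 0, 0, 0, 0, 0, 0, 1, 0, 0, 0, 0, 0, 0, 1])

```text
time: 19.12
tool_pos: [0.5095, -0.2751, 0.0726]
ee_rot: [3.141, 0.0, 1.151]
wrist_force: [-0.1, -0.1, -0.3]
width: 0.0199
```

arm_command(plan=[0, 0, -2, 0, 0, 0, 1, 0, 0, -3.5, 0, 0, 0, 1, 0, 0, -3.5, 0, 0, 0, 1, 0, 0, -1.5, 0, 0, 0, 1])

```text
time: 19.62
tool_pos: [0.51, -0.2753, 0.1793]
ee_rot: [3.139, 0.0, 1.151]
wrist_force: [0.3, -0.3, -3.1]
width: 0.0197
```

```bash
python3 go.py .5667 .1388 .175 58 1 14
```

```text
t 19.62 pos [ 0.51   -0.2753  0.1793] rot [1.7985e+02 3.0000e-02 6.5950e+01] w 0.0197 F [ 0.3 -0.3 -3.1] M [-0.07 -0.13 -0.04]
per row mm 29.859680908210084 deg 0.5678296778911053
[2.87, -0.84, 0.03, 0.0, 0.0, 0.6, 1.0, 2.86, -0.87, 0.03, 0.0, 0.0, 0.6, 1.0, 2.85, -0.89, 0.03, 0.0, 0.0, 0.6, 1.0, 2.84, -0.92, 0.03, 0.0, 0.0, 0.6, 1.0, 2.83, -0.96, 0.03, 0.0, 0.0, 0.6, 1.0, 2.82, -0.98, 0.03, 0.0, 0.0, 0.5, 1.0, 2.81, -1.01, 0.02, 0.0, 0.0, 0.6, 1.0, 2.8, -1.04, 0.03, 0.0, 0.0, 0.5, 1.0]
[2.79, -1.06, 0.02, 0.0, 0.0, 0.6, 1.0, 2.78, -1.09, 0.03, 0.0, 0.0, 0.5, 1.0, 2.77, -1.12, 0.02, 0.0, 0.0, 0.6, 1.0, 2.75, -1.14, 0.03, 0.1, 0.0, 0.5, 1.0, 2.75, -1.17, 0.03, 0.0, 0.0, 0.6, 1.0, 2.73, -1.2, 0.02, 0.1, 0.0, 0.5, 1.0]
```

arm_command(plan=[2.9, -0.85, 0, 0, 0, 0.6, 1, 2.9, -0.85, 0, 0, 0, 0.6, 1, 2.85, -0.9, 0, 0, 0, 0.6, 1, 2.85, -0.9, 0, 0, 0, 0.6, 1, 2.85, -0.95, 0, 0, 0, 0.6, 1, 2.8, -1, 0, 0, 0, 0.5, 1, 2.8, -1, 0, 0, 0, 0.6, 1, 2.8, -1.05, 0, 0, 0, 0.5, 1])

```text
time: 20.62
tool_pos: [0.5415, -0.0365, 0.1757]
ee_rot: [-3.139, 0.001, 1.07]
wrist_force: [-0.6, 0.5, -3.2]
width: 0.0199
```

arm_command(plan=[2.8, -1.05, 0, 0, 0, 0.6, 1, 2.8, -1.1, 0, 0, 0, 0.5, 1, 2.8, -1.1, 0, 0, 0, 0.6, 1, 2.75, -1.15, 0, 0, 0, 0.5, 1, 2.7, -1.2, 0, 0, 0, 0.6, 1, 2.6, -1.2, 0, 0, 0, 0.5, 1, 0, 0, 2, 0, 0, 0, 1, 0, 0, 2, 0, 0, 0, 1])

```text
time: 21.62
tool_pos: [0.5649, 0.1394, 0.1354]
ee_rot: [-3.14, 0.002, 1.014]
wrist_force: [0.8, -0.1, -3.3]
width: 0.0201
```

arm_command(plan=[0, 0, 0, 0, 0, 0, 1, 0, 0, 0, 0, 0, 0, 1])

```text
time: 21.88
tool_pos: [0.5657, 0.1388, 0.1374]
ee_rot: [-3.141, 0.0, 1.013]
wrist_force: [0.1, 0.1, -3.4]
width: 0.0197
```

```bash
python3 look.py pics/s17.png 276 150 331 220;python3 go.py .5667 .1388 .11 58 1 4
```

```text
21.93 [0.5661 0.1388 0.1381] [ 1.7996e+02 -3.0000e-02  5.8040e+01] [-0.5 -0.  -3. ] [-0.02 -0.04 -0.04] 0.02
t 21.93 pos [0.5661 0.1388 0.1381] rot [ 1.7996e+02 -3.0000e-02  5.8040e+01] w 0.02 F [-0.5 -0.  -3. ] M [-0.02 -0.04 -0.04]
per row mm 7.015298412251336 deg 0.015817056892881556
[0.01, 0.01, 0.7, 0.0, 0.0, 0.0, 1.0, 0.01, 0.01, 0.7, 0.0, 0.0, 0.0, 1.0, 0.0, 0.02, 0.7, 0.0, 0.0, 0.0, 1.0, 0.01, 0.01, 0.71, 0.0, 0.0, 0.0, 1.0]
```

View pics/s17.png

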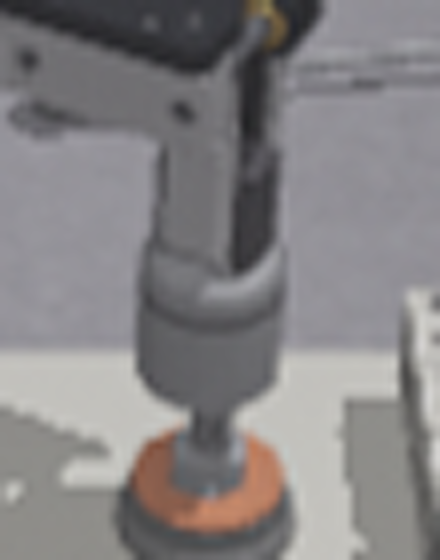

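arm_command(plan=[0.22, 0, 0.4, 0, 0, 0, 1, 0, 0, 0.6, 0, 0, 0, 1, 0, 0, 0.6, 0, 0, 0, 1, 0, 0, 0.4, 0, 0, 0, 1, 0, 0, 0, 0, 0, 0, 1, 0, 0, 0, 0, 0, 0, 1])

```text
time: 22.68
tool_pos: [0.567, 0.1407, 0.1176]
ee_rot: [3.141, -0.0, 1.013]
wrist_force: [-0.4, 0.4, -2.0]
width: 0.0197
```

```bash
python3 look.py pics/s18.png 276 150 331 220;python3 go.py .5667 .1388 .11 58 1 4
```

```text
22.73 [0.5671 0.1408 0.1177] [ 1.7997e+02 -2.0000e-02  5.8050e+01] [ 0.4 -0.7 -3.8] [-0.   -0.04 -0.04] 0.0199
t 22.73 pos [0.5671 0.1408 0.1177] rot [ 1.7997e+02 -2.0000e-02  5.8050e+01] w 0.0199 F [ 0.4 -0.7 -3.8] M [-0.   -0.04 -0.04]
per row mm 1.995309170684313 deg 0.014089012040894258
[-0.05, 0.02, 0.19, 0.0, 0.0, 0.0, 1.0, -0.05, 0.02, 0.19, 0.0, 0.0, 0.0, 1.0, -0.04, 0.02, 0.2, 0.0, 0.0, 0.0, 1.0, -0.05, 0.01, 0.19, 0.0, 0.0, 0.0, 1.0]
```

View pics/s18.png

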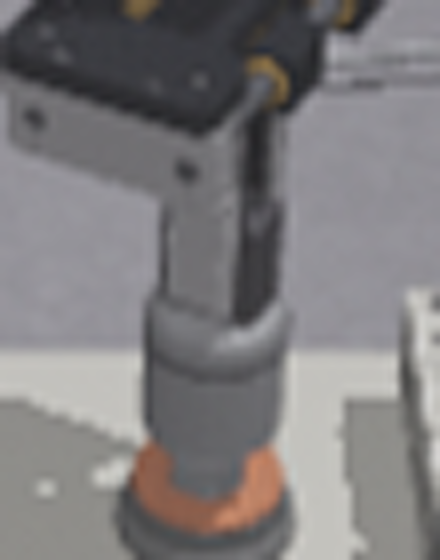

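arm_command(plan=[0, 0, 0.4, 0, 0, 0, 1, 0, 0, 0.4, 0, 0, 0, 1, 0, 0, 0.4, 0, 0, 0, 1, 0, 0, 0.3, 0, 0, 0, 1, 0, 0, 0, 0, 0, 0, 1, 0, 0, 0, 0, 0, 0, 1])

```text
time: 23.48
tool_pos: [0.5669, 0.1408, 0.1064]
ee_rot: [3.14, -0.001, 1.013]
wrist_force: [-5.5, 0.1, 11.1]
width: 0.0199
```

```bash
python3 look.py pics/s19.png 276 150 331 220;python3 go.py .5667 .1388 .11 58 1 4
```

```text
23.52 [0.5669 0.1408 0.1064] [ 1.7991e+02 -6.0000e-02  5.8060e+01] [-5.3 -0.7 11.9] [-0.25  1.28 -0.01] 0.0197
t 23.52 pos [0.5669 0.1408 0.1064] rot [ 1.7991e+02 -6.0000e-02  5.8060e+01] w 0.0197 F [-5.3 -0.7 11.9] M [-0.25  1.28 -0.01]
per row mm 1.025513151222286 deg 0.03004027385574627
[-0.05, 0.02, -0.09, 0.0, 0.0, 0.0, 1.0, -0.04, 0.02, -0.09, 0.0, 0.0, 0.0, 1.0, -0.05, 0.03, -0.09, 0.0, 0.0, 0.0, 1.0, -0.04, 0.02, -0.09, 0.1, -0.1, 0.1, 1.0]
```

arm_command(plan=[0, 0, -0.6, 0, 0, 0, 1, 0.2, 0.35, 0, 0, 0, 0, 1, 0.1, 0.15, 0, 0, 0, 0, 1, 0, 0, 0, 0, 0, 0, 1, 0, 0, 0, 0, 0, 0, 1])

```text
time: 24.15
tool_pos: [0.5725, 0.1406, 0.1079]
ee_rot: [-3.141, 0.001, 1.013]
wrist_force: [-0.7, 0.5, -2.7]
width: 0.0199
```

arm_command(plan=[-0.2, -0.35, 0, 0, 0, 0, 1, -0.2, -0.35, 0, 0, 0, 0, 1, -0.2, -0.3, 0, 0, 0, 0, 1, 0, 0, 0, 0, 0, 0, 1, 0, 0, 0, 0, 0, 0, 1])

```text
time: 24.78
tool_pos: [0.5611, 0.1409, 0.1086]
ee_rot: [3.141, -0.0, 1.013]
wrist_force: [-0.0, -0.4, -2.8]
width: 0.0199
```

arm_command(plan=[-0.15, -0.25, 0, 0, 0, 0, 1, 0, 0, 0, 0, 0, 0, 1, 0, 0, 0, 0, 0, 0, 1])

```text
time: 25.15
tool_pos: [0.5581, 0.1409, 0.1085]
ee_rot: [3.141, 0.0, 1.013]
wrist_force: [0.2, 0.3, -2.6]
width: 0.02
```

arm_command(plan=[0.25, 0.4, 0, 0, 0, 0, 1, 0.25, 0.4, 0, 0, 0, 0, 1, 0.25, 0.4, 0, 0, 0, 0, 1, 0.08, 0.13, 0, 0, 0, 0, 1, 0, 0, 0, 0, 0, 0, 1, 0, 0, 0, 0, 0, 0, 1])

```text
time: 25.9
tool_pos: [0.5737, 0.1409, 0.1084]
ee_rot: [-3.141, 0.0, 1.013]
wrist_force: [-0.7, -0.6, -2.8]
width: 0.0197
```

arm_command(plan=[0.13, 0.21, 0, 0, 0, 0, 1, 0, 0, 0, 0, 0, 0, 1, 0, 0, 0, 0, 0, 0, 1])

```text
time: 26.28
tool_pos: [0.5763, 0.1409, 0.1085]
ee_rot: [3.142, 0.0, 1.013]
wrist_force: [0.5, -0.4, -3.4]
width: 0.0198
```

arm_command(plan=[-0.3, -0.5, -2, 0, 0, 0, 1, 0, 0, -3, 0, 0, 0, 1, 0, 0, -2, 0, 0, 0, 1])

```text
time: 26.65
tool_pos: [0.5709, 0.1412, 0.1821]
ee_rot: [3.139, -0.003, 1.013]
wrist_force: [-0.0, -0.2, -3.1]
width: 0.0199
```

```bash
python3 go.py .5095 -.2751 .16 66 1 14
```

```text
t 26.65 pos [0.5709 0.1412 0.1821] rot [ 1.7983e+02 -1.5000e-01  5.8060e+01] w 0.0199 F [-0.  -0.2 -3.1] M [-0.04 -0.08  0.05]
per row mm 30.099931883136787 deg 0.5676858130578254
[-2.76, 1.2, 0.15, 0.0, 0.0, -0.6, 1.0, -2.77, 1.17, 0.15, 0.0, 0.0, -0.6, 1.0, -2.78, 1.14, 0.15, 0.0, 0.0, -0.6, 1.0, -2.79, 1.11, 0.16, 0.0, 0.0, -0.6, 1.0, -2.8, 1.08, 0.15, 0.0, 0.0, -0.6, 1.0, -2.82, 1.06, 0.16, 0.0, 0.0, -0.5, 1.0, -2.82, 1.03, 0.15, 0.0, 0.0, -0.6, 1.0, -2.83, 1.0, 0.16, 0.0, 0.0, -0.5, 1.0]
[-2.84, 0.98, 0.15, 0.0, 0.0, -0.6, 1.0, -2.86, 0.95, 0.16, 0.0, 0.0, -0.5, 1.0, -2.86, 0.92, 0.15, 0.0, 0.0, -0.6, 1.0, -2.87, 0.89, 0.16, 0.1, 0.0, -0.5, 1.0, -2.88, 0.87, 0.15, 0.0, -0.1, -0.6, 1.0, -2.89, 0.83, 0.16, 0.1, 0.0, -0.5, 1.0]
```

arm_command(plan=[-2.75, 1.2, 0, 0, 0, -0.6, 1, -2.75, 1.15, 0, 0, 0, -0.6, 1, -2.8, 1.15, 0, 0, 0, -0.6, 1, -2.8, 1.1, 0, 0, 0, -0.6, 1, -2.8, 1.1, 0, 0, 0, -0.6, 1, -2.8, 1.05, 0, 0, 0, -0.5, 1, -2.8, 1.05, 0, 0, 0, -0.6, 1, -2.85, 1.0, 0, 0, 0, -0.5, 1])

```text
time: 27.65
tool_pos: [0.5353, -0.0976, 0.1805]
ee_rot: [3.139, -0.001, 1.094]
wrist_force: [1.3, -0.4, -3.4]
width: 0.0201
```

arm_command(plan=[-2.85, 1, 0, 0, 0, -0.6, 1, -2.85, 0.95, 0, 0, 0, -0.5, 1, -2.85, 0.9, 0, 0, 0, -0.6, 1, -2.9, 0.9, 0, 0, 0, -0.5, 1, -2.9, 0.85, 0, 0, 0, -0.6, 1, -2.9, 0.85, 0, 0, 0, -0.5, 1, 0, 0, 2, 0, 0, 0, 1, 0, 0, 0, 0, 0, 0, 1])

```text
time: 28.65
tool_pos: [0.5079, -0.2753, 0.1581]
ee_rot: [-3.139, -0.001, 1.15]
wrist_force: [-0.2, -0.0, -3.2]
width: 0.0195
```

arm_command(plan=[0, 0, 0, 0, 0, 0, 1, 0, 0, 0, 0, 0, 0, 1])

```text
time: 28.9
tool_pos: [0.5095, -0.2755, 0.16]
ee_rot: [3.139, 0.0, 1.152]
wrist_force: [-0.2, 1.0, -2.7]
width: 0.0198
```

```bash
python3 look.py pics/s20.png 110 150 180 225;python3 go.py .5095 -.2751 .073 66 1 4
```

```text
28.95 [ 0.5094 -0.2755  0.1598] [1.7989e+02 2.0000e-02 6.5990e+01] [-0.3 -0.3 -3. ] [-0.   -0.1   0.03] 0.0198
t 28.95 pos [ 0.5094 -0.2755  0.1598] rot [1.7989e+02 2.0000e-02 6.5990e+01] w 0.0198 F [-0.3 -0.3 -3. ] M [-0.   -0.1   0.03]
per row mm 21.69188199686473 deg 0.028483353731819087
[0.01, -0.01, 2.17, 0.0, 0.0, 0.0, 1.0, 0.01, -0.01, 2.17, 0.0, 0.0, 0.0, 1.0, 0.01, 0.0, 2.17, 0.1, 0.0, 0.0, 1.0, 0.01, 0.0, 2.17, 0.0, 0.0, 0.0, 1.0]
```

View pics/s20.png

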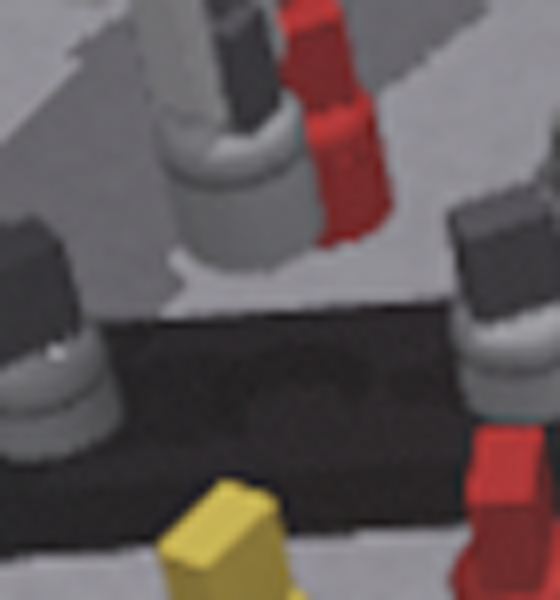

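Aligned above its hole, so I'll lower it, release and retreat.

arm_command(plan=[0, 0, 2.5, 0, 0, 0, 1, 0, 0, 2.3, 0, 0, 0, 1, 0, 0, 0.3, 0, 0, 0, 1, 0, 0, 1, 0, 0, 0, 1, 0, 0, 1, 0, 0, 0, 1, 0, 0, 1, 0, 0, 0, 1, 0, 0, 0.5, 0, 0, 0, 1, 0, 0, 0, 0, 0, 0, 1])

```text
time: 29.95
tool_pos: [0.5091, -0.2758, 0.0726]
ee_rot: [3.141, 0.0, 1.151]
wrist_force: [-0.2, -0.0, -2.9]
width: 0.0201
```

arm_command(plan=[0, 0, 0.1, 0, 0, 0, 1, 0, 0, 0, 0, 0, 0, 0.5, 0, 0, 0, 0, 0, 0, 0.5, 0, 0, -2, 0, 0, 0, 0.5, 0, 0, -3, 0, 0, 0, 0.5, 0, 0, -3, 0, 0, 0, 0.5, 0, 0, 0, 0, 0, 0, 0.5])

```text
time: 30.82
tool_pos: [0.5106, -0.2768, 0.1547]
ee_rot: [3.135, 0.001, 1.151]
wrist_force: [0.4, -0.0, -0.8]
width: 0.0464
```

```bash
python3 look.py pics/s21.png 110 150 180 225;python3 go.py .5165 -.3555 .15 128.5 .5 8
```

```text
30.88 [ 0.5096 -0.2761  0.1524] [1.7984e+02 3.0000e-02 6.5950e+01] [ 0.4 -0.5  0.7] [-0.02  0.02  0.01] 0.0472
t 30.88 pos [ 0.5096 -0.2761  0.1524] rot [1.7984e+02 3.0000e-02 6.5950e+01] w 0.0472 F [ 0.4 -0.5  0.7] M [-0.02  0.02  0.01]
per row mm 9.968782174634102 deg 7.818533272677188
[-0.87, 0.48, 0.03, 0.0, 0.0, -7.8, 0.5, -0.93, 0.36, 0.03, 0.0, 0.0, -7.8, 0.5, -0.97, 0.23, 0.03, 0.0, 0.0, -7.8, 0.5, -0.99, 0.1, 0.03, 0.0, 0.0, -7.8, 0.5, -1.0, -0.04, 0.03, 0.0, 0.0, -7.8, 0.5, -0.98, -0.17, 0.03, 0.0, 0.0, -7.8, 0.5, -0.95, -0.3, 0.04, 0.0, 0.1, -7.9, 0.5, -0.9, -0.43, 0.03, 0.1, 0.1, -7.8, 0.5]
```

View pics/s21.png

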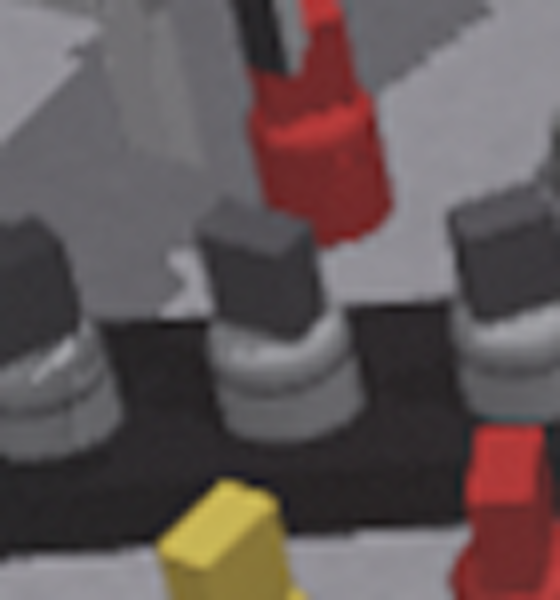

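arm_command(plan=[-0.87, 0.48, 0, 0, 0, -7.8, 0.5, -0.93, 0.36, 0, 0, 0, -7.8, 0.5, -0.97, 0.23, 0, 0, 0, -7.8, 0.5, -1.0, 0.1, 0, 0, 0, -7.8, 0.5, -1.0, 0, 0, 0, 0, -7.8, 0.5, -1.0, -0.17, 0, 0, 0, -7.8, 0.5, -0.95, -0.3, 0, 0, 0, -7.8, 0.5, -0.9, -0.43, 0, 0, 0, -7.8, 0.5])

```text
time: 31.88
tool_pos: [0.5155, -0.355, 0.1486]
ee_rot: [-3.141, -0.004, 2.245]
wrist_force: [-0.7, -0.1, -0.3]
width: 0.0472
```

arm_command(plan=[0, 0, 2, 0, 0, 0, 0.5, 0, 0, 1.5, 0, 0, 0, 0.5, 0, 0, 0, 0, 0, 0, 0.5, 0, 0, 0, 0, 0, 0, 0.5])

```text
time: 32.38
tool_pos: [0.5164, -0.3552, 0.1164]
ee_rot: [-3.142, -0.0, 2.24]
wrist_force: [-0.2, -0.9, 0.3]
width: 0.0469
```

```bash
python3 look.py pics/s22.png 85 140 155 215;python3 go.py .517 -.3555 .073 128.5 .5 4
```

```text
32.42 [ 0.5166 -0.3555  0.1171] [1.7999e+02 6.0000e-02 1.2836e+02] [-0.3  0.4  0.8] [-0.01 -0.13 -0.05] 0.047
t 32.42 pos [ 0.5166 -0.3555  0.1171] rot [1.7999e+02 6.0000e-02 1.2836e+02] w 0.047 F [-0.3  0.4  0.8] M [-0.01 -0.13 -0.05]
per row mm 11.016575551980969 deg 0.03920942388304034
[-0.01, 0.01, 1.1, 0.0, 0.0, 0.0, 0.5, 0.0, 0.01, 1.1, 0.0, 0.0, 0.0, 0.5, -0.01, 0.0, 1.1, 0.0, 0.0, -0.1, 0.5, 0.0, 0.01, 1.11, 0.0, 0.1, 0.0, 0.5]
```

View pics/s22.png

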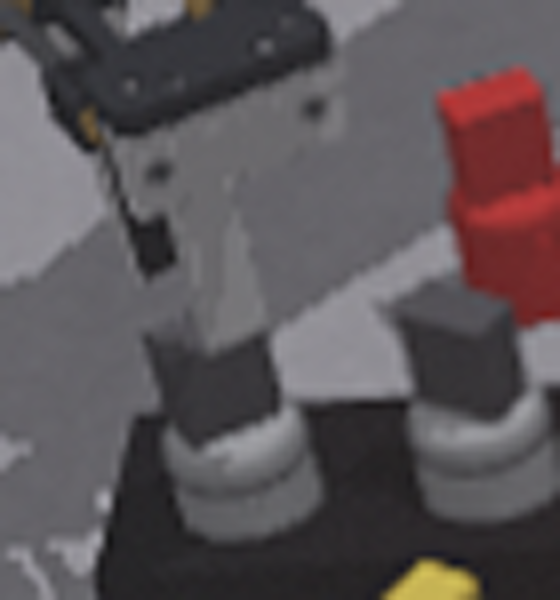

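arm_command(plan=[0, 0, 1.5, 0, 0, 0, 0.5, 0, 0, 1.5, 0, 0, 0, 0.5, 0, 0, 1.4, 0, 0, 0, 0.5, 0, 0, 0, 0, 0, 0, 0.5, 0, 0, 0, 0, 0, 0, 0.75, 0, 0, 0, 0, 0, 0, 0.9, 0, 0, 0, 0, 0, 0, 1, 0, 0, 0, 0, 0, 0, 1])

```text
time: 33.42
tool_pos: [0.5166, -0.3556, 0.0732]
ee_rot: [3.141, 0.001, 2.24]
wrist_force: [-0.2, -0.3, 1.1]
width: 0.0197
```

arm_command(plan=[0, 0, -2, 0, 0, 0, 1, 0, 0, -3.5, 0, 0, 0, 1, 0, 0, -3.5, 0, 0, 0, 1, 0, 0, -2, 0, 0, 0, 1])

```text
time: 33.92
tool_pos: [0.5169, -0.3557, 0.1859]
ee_rot: [3.141, 0.004, 2.24]
wrist_force: [-0.1, -0.8, -3.9]
width: 0.0197
```

```bash
python3 go.py .5667 .1388 .185 118 1 16
```

```text
t 33.92 pos [ 0.5169 -0.3557  0.1859] rot [179.96   0.2  128.35] w 0.0197 F [-0.1 -0.8 -3.9] M [-0.07 -0.15 -0.01]
per row mm 31.06380859980071 deg 0.6471303951637282
[2.23, 2.16, 0.0, 0.0, 0.0, 0.6, 1.0, 2.25, 2.14, 0.0, 0.0, 0.0, 0.7, 1.0, 2.28, 2.11, 0.0, 0.0, 0.0, 0.6, 1.0, 2.3, 2.09, 0.0, 0.0, 0.0, 0.7, 1.0, 2.33, 2.06, 0.0, 0.0, 0.0, 0.6, 1.0, 2.35, 2.03, 0.0, 0.0, 0.0, 0.7, 1.0, 2.37, 2.01, 0.0, 0.0, 0.0, 0.6, 1.0, 2.39, 1.98, 0.0, 0.0, 0.0, 0.7, 1.0]
[2.42, 1.95, 0.0, 0.0, 0.0, 0.6, 1.0, 2.44, 1.93, 0.0, 0.0, 0.0, 0.7, 1.0, 2.46, 1.89, 0.0, 0.0, 0.0, 0.6, 1.0, 2.48, 1.87, 0.0, 0.0, 0.0, 0.7, 1.0, 2.5, 1.84, 0.0, 0.0, 0.0, 0.6, 1.0, 2.52, 1.81, 0.0, 0.0, 0.1, 0.7, 1.0, 2.55, 1.78, 0.0, 0.0, 0.0, 0.6, 1.0, 2.56, 1.76, 0.0, 0.1, 0.1, 0.7, 1.0]
```

arm_command(plan=[2.2, 2.2, 0, 0, 0, 0.6, 1, 2.3, 2.1, 0, 0, 0, 0.7, 1, 2.3, 2.1, 0, 0, 0, 0.6, 1, 2.3, 2.1, 0, 0, 0, 0.7, 1, 2.3, 2.1, 0, 0, 0, 0.6, 1, 2.35, 2.05, 0, 0, 0, 0.7, 1, 2.35, 2, 0, 0, 0, 0.6, 1, 2.4, 2, 0, 0, 0, 0.7, 1])

```text
time: 34.92
tool_pos: [0.5417, -0.1066, 0.1832]
ee_rot: [3.142, 0.0, 2.149]
wrist_force: [0.2, -0.0, -2.2]
width: 0.0196
```

arm_command(plan=[2.4, 1.95, 0, 0, 0, 0.6, 1, 2.45, 1.9, 0, 0, 0, 0.7, 1, 2.45, 1.9, 0, 0, 0, 0.6, 1, 2.5, 1.85, 0, 0, 0, 0.7, 1, 2.5, 1.85, 0, 0, 0, 0.6, 1, 2.5, 1.8, 0, 0, 0, 0.7, 1, 2.55, 1.75, 0, 0, 0, 0.6, 1, 2.55, 1.75, 0, 0, 0, 0.7, 1])

```text
time: 35.92
tool_pos: [0.566, 0.1399, 0.1831]
ee_rot: [-3.142, 0.0, 2.058]
wrist_force: [0.7, -0.2, -2.7]
width: 0.0199
```

arm_command(plan=[0, 0, 2, 0, 0, 0, 1, 0, 0, 2, 0, 0, 0, 1, 0, 0, 0, 0, 0, 0, 1, 0, 0, 0, 0, 0, 0, 1])

```text
time: 36.42
tool_pos: [0.5666, 0.1389, 0.1436]
ee_rot: [3.14, 0.0, 2.058]
wrist_force: [-0.1, 0.1, -2.7]
width: 0.0197
```

```bash
python3 look.py pics/s23.png 276 150 331 220;python3 go.py .5667 .1388 .117 118 1 4
```

```text
36.48 [0.5669 0.1389 0.144 ] [1.7988e+02 5.0000e-02 1.1794e+02] [-0.5  0.3 -2.8] [-0.07 -0.07 -0.02] 0.0196
t 36.48 pos [0.5669 0.1389 0.144 ] rot [1.7988e+02 5.0000e-02 1.1794e+02] w 0.0196 F [-0.5  0.3 -2.8] M [-0.07 -0.07 -0.02]
per row mm 6.752256319712111 deg 0.03558924798746013
[0.0, -0.01, 0.68, 0.0, 0.0, 0.0, 1.0, 0.0, -0.01, 0.67, 0.0, 0.0, 0.0, 1.0, 0.0, 0.0, 0.68, 0.1, 0.0, 0.0, 1.0, 0.0, -0.01, 0.67, 0.0, 0.0, -0.1, 1.0]
```

View pics/s23.png

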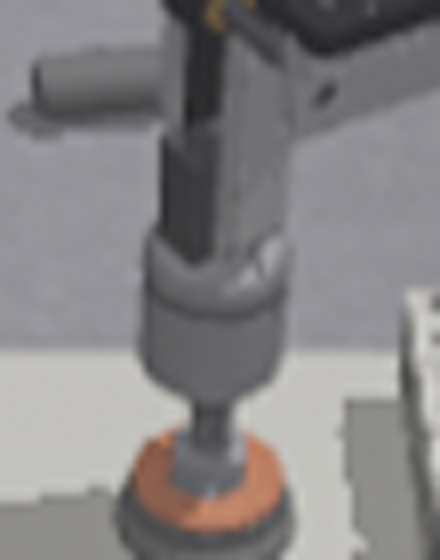

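arm_command(plan=[0.15, 0, 0.8, 0, 0, 0, 1, 0, 0, 0.8, 0, 0, 0, 1, 0, 0, 0.6, 0, 0, 0, 1, 0, 0, 0.5, 0, 0, 0, 1, 0, 0, 0, 0, 0, 0, 1, 0, 0, 0, 0, 0, 0, 1])

```text
time: 37.22
tool_pos: [0.5657, 0.1402, 0.1157]
ee_rot: [3.141, 0.0, 2.059]
wrist_force: [-0.7, -0.6, -3.3]
width: 0.0194
```

```bash
python3 look.py pics/s24.png 276 150 331 220
```

```text
37.27 [0.5658 0.1402 0.1158] [1.7997e+02 2.0000e-02 1.1795e+02] [ 0.3  0.3 -3.2] [-0.01 -0.07  0.04] 0.0198
```

View pics/s24.png

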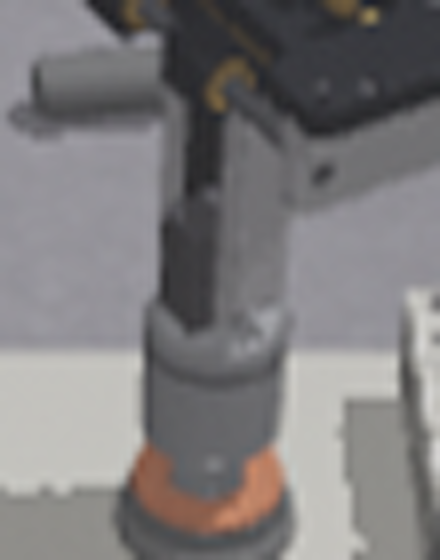

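arm_command(plan=[0, 0, 0.4, 0, 0, 0, 1, 0, 0, 0.4, 0, 0, 0, 1, 0, 0, 0.3, 0, 0, 0, 1, 0, 0, 0.2, 0, 0, 0, 1, 0, 0, 0, 0, 0, 0, 1])

```text
time: 37.9
tool_pos: [0.5654, 0.1402, 0.1022]
ee_rot: [-3.141, -0.0, 2.059]
wrist_force: [0.3, -0.0, -3.0]
width: 0.0198
```

It has gone past the nut's top edge without contact. I'll continue down.

arm_command(plan=[0, 0, 0.3, 0, 0, 0, 1, 0, 0, 0.3, 0, 0, 0, 1, 0, 0, 0.3, 0, 0, 0, 1, 0, 0, 0.2, 0, 0, 0, 1, 0, 0, 0, 0, 0, 0, 1])

```text
time: 38.52
tool_pos: [0.5656, 0.1402, 0.0932]
ee_rot: [3.141, 0.0, 2.059]
wrist_force: [-2.9, -0.7, 4.3]
width: 0.0199
```

arm_command(plan=[0, 0, 0.2, 0, 0, 0, 1, 0, 0, 0.2, 0, 0, 0, 1, 0, 0, 0, 0, 0, 0, 1, 0, 0, 0, 0, 0, 0, 1])

```text
time: 39.02
tool_pos: [0.5656, 0.1402, 0.0931]
ee_rot: [3.14, 0.001, 2.059]
wrist_force: [-9.1, -1.7, 19.4]
width: 0.0197
```

```bash
python3 look.py pics/s25.png 276 150 331 220
```

```text
39.08 [0.5656 0.1402 0.0931] [1.7988e+02 7.0000e-02 1.1796e+02] [-9.3 -0.4 19.1] [-0.41  2.04  0.01] 0.0201
```

View pics/s25.png

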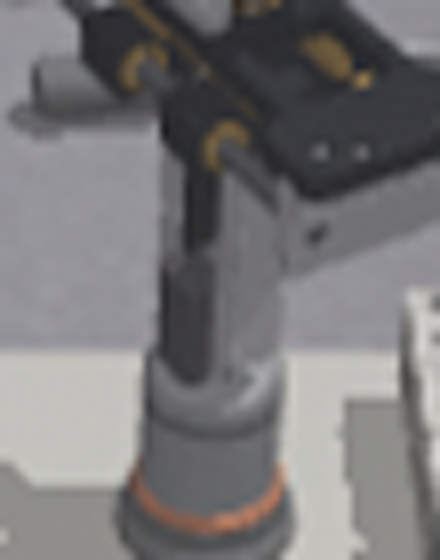

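It stops hard at TCP z = 0.0931 (0.093 expected for fully home), pressed with about 20 N, tilt about 0.1°. One last look at the whole bench.

Run:
```python
from h import *
s=snap("scene"); save(s,"pics/s26.png",None,1.5)
```

View pics/s26.png

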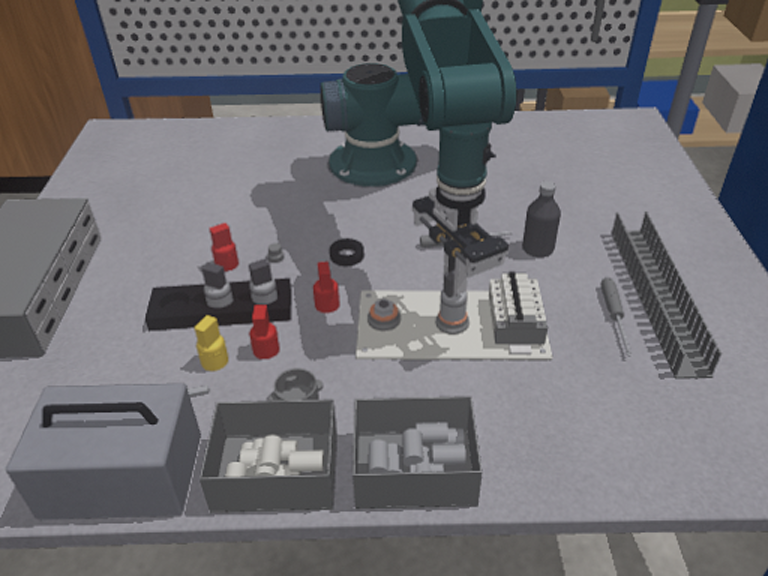

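The two wrong sockets stand in the rack at (217,290) and (263,285). The third is on the nut at (453,315), and the bystanders are where they were.

```bash
python3 -c "
from bench import close_job
print(close_job())"
```

```text
the job is handed in; nothing more can be done
None
```

The third socket I tried, from the rack's outer hole on the far side from the plate, fits the tall-stud nut (nut_1) beside the breakers. It is on that nut, fully home, and the job was handed in at about 39 s of the 72 s allowed.

- **First socket (rack end nearest the plate):** it stopped on top of the nut, about 14 mm short. A sideways check against the stud gave a bore of about 21–22 mm, too narrow for the 24 mm nut. I put it back in its hole.
- **Middle socket:** it stopped at the same height. It moved more than 18 mm sideways around the stud, so its bore is too wide and it was stopping on the stud. I put it back in its hole.
- **Third socket:** it slid over the nut without contact and stopped hard with the TCP at z = 0.0931 m, against about 0.093 m expected for fully home. It is still gripped (opening 20 mm), tilted about 0.1°, and pressed down with about 20 N. A steady sideways force of about 9 N also shows at the wrist.

The last picture shows the two other sockets upright in the rack and the bystanders where they were.

The two cameras disagreed by 3–5 mm on the nut's x position. I used the position from contact with the stud instead, about x = 0.567 m.

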